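# Rack the boxed chains and latch the rack

## Task

Get the bench rack ready to go out: put the spanner that was left lying across it into the blue tray, so that it lies inside on the tray floor, then stand every boxed chain that is on the bench upright on its small end, one to a pocket and fully down. When all of them are in, swing the rack's hinged steel hook over them until its foot rests fully home in the catch, let go, and leave the jar, the tape roll and the pedal where they are.

Things in the scene. Friction and masses are not known exactly. Their poses are not given: they have to be found in the camera images.
- rack: Fixed rack: grey base 215 x 80 x 5 mm, three orange-walled pockets in a row along its x. Origin: centre of underside, +x to the hinge end. Pockets at x = -39, 0, +39 mm, y = 0, inside 34 (x) x 70 (y) mm, floor z = 5, wall tops z = 40, walls 5 thick. Blue hinge post at x = +76 mm, 16 x 26 mm, top z = 125. Catch post at x = -84 mm, 18 x 28 mm: two cheeks 14 mm apart in y, tops z = 78.
- hook_arm (a joint): Angle of the hinged steel hook (rad): 0 = closed, arm level over the pockets and foot fully down in the catch; grows as the arm is swung up and away; 1.57 = arm upright. Stop at 2.0. The hinge is stiff: the hook stays where it is left. Turns about the rack's y axis at point hook_pivot.
- hook_grip (a point): Centre of the red grip at the free corner of the hook: a cylinder along the rack's y axis, 30 mm long, 20 mm diameter, 160 mm from the pivot. The arm is an 8 mm round bar from pivot to grip; from the grip an 8 mm leg 45 mm long goes down (when closed) to the foot.
- hook_pivot (a point): The hook's pivot on the tall post of the rack; fixed to the rack, its axes are the rack's.
- catch (a point): Point midway between the two catch cheeks where the hook's foot rests when closed; 69 mm above the bench.
- box_a: Boxed chain, rigid brown cardboard box with a red band, 100 x 62 x 28 mm along its x, y, z axes, 0.26 kg; may be absent (None). Origin at its centre. Starts lying flat (z vertical). In its pocket it stands with its x axis vertical (either end up), its 28 mm along the rack's x, its 62 mm along the rack's y, and its centre 55 mm above the bench.
- box_b: Boxed chain, rigid white card box with a blue band, 100 x 62 x 28 mm along its x, y, z axes, 0.26 kg; may be absent (None). Origin at its centre. Starts lying flat (z vertical). In its pocket it stands with its x axis vertical (either end up), its 28 mm along the rack's x, its 62 mm along the rack's y, and its centre 55 mm above the bench.
- box_c: Boxed chain, rigid brown cardboard box with a green band, 100 x 62 x 28 mm along its x, y, z axes, 0.26 kg; may be absent (None). Origin at its centre. Starts lying flat (z vertical). In its pocket it stands with its x axis vertical (either end up), its 28 mm along the rack's x, its 62 mm along the rack's y, and its centre 55 mm above the bench.
- spanner: Open-ended spanner 157 mm long lying flat, 0.16 kg: blue grip 95 x 20 x 12 mm from x = -52 to +43 mm, steel shaft and jaw 34 mm wide out to x = +105 mm. Origin 6 mm below the grip's middle plane (underside), 4 mm from the grip's centre towards the jaw, +x to the jaw, z up. It starts lying across the tops of the rack's pocket walls.
- tray: Fixed blue open tool tray, outside 230 (x) x 95 (y) x 24 mm, walls and floor 4 mm. Origin at the centre of its underside.
- grease_jar: Bystander: small white jar with green lid, 54 mm diameter, 55 mm high. Origin at the centre of its underside.
- tape: Bystander: yellow roll of tape lying flat, 90 mm diameter, 24 mm high.
- pedal: Bystander: black bicycle pedal, about 95 x 145 mm, 18 mm high.

How it is judged:
By the outcome, as a careful person would: the job done as asked, in the order asked, and still so for the second after the job is handed in, with the robot touching nothing.
Of box_a, box_b, box_c only 2 to 3 are there at a start; the rules pass over those that are not, and their reading is None.
At some moment in a run one of spanner, box_a, box_b, box_c may be knocked a few centimetres aside while the robot is not near it.
Once in a run the grip may slacken for a moment while it holds something.
It also fails if it takes over 210 s, if anything falls off the work surface, if the arm or the gripper's body presses on something with over 40 N, if the wrist force passes 120 N, or if a joint passes its speed limit or range.

## Robot

A 7-joint arm with a two-finger parallel gripper is mounted at the origin on the work surface. World frame = base frame: x ahead of the robot, y to its left, z up, the work surface at z = 0. Lengths are in m, angles in rad, forces in N, time in s.
With the tool pointing down it reaches from about 0.4 to 0.85 m from the base axis. Payload 10.4 kg.
Tool frame: the origin (TCP) lies midway between the tips of the shut fingers; the grasp point (between the pads) lies 19 mm behind it; z points along the fingers, y is the line along which they close (so a half turn about z gives the same grasp; the last joint's range is limited). The gripper opens to 87 mm and grips with 3 to 60 N. Pads are 19 mm wide; open, the fingers measure 117 mm over their backs; the gripper's body (75 mm by 190 mm) begins 51 mm behind the grasp point.
Start: joints at [-1.313, 0.332, -0.065, 1.46, 0.022, 1.35, -0.088], TCP at [0.173, 0.601, 0.223] pointing down, gripper open.
Joint ranges: [-2.6, 2.6], [-0.5, 2.12], [-1.47, 1.34], [0.16, 2.42], [-1.27, 4.41], [0.06, 2.06], [-2.6, 2.6]. Speed limits (rad/s): [2.22, 2.22, 2.79, 2.79, 3.14, 3.14, 3.14].

## Interface

Orientations are given as a unit quaternion [x, y, z, w].
In Python, from bench import manip gives the robot as it stands.
- The arm moves only by the shell command python3 -m creep 'ROWS' [OPENING]. ROWS is a JSON object of lists of equal length, an entry for each row: "xyz": the shift along the world's x, y, z normalised to -1 to 1, where 1 is 50 mm, a list of three; "twist": the turn, a rotation vector about the world's x, y, z normalised to -1 to 1, where 1 is 0.1 rad, a list of three. In form: {"xyz": [[dx, dy, dz], ...], "twist": [[rx, ry, rz], ...]}. A call has 1 to 5 rows; each row shifts and turns the commanded pose from where the row before left it; what a row does not reach is not made up. A row lasts 1/10 s, in which the tool goes at most 50 mm and 8.59 degrees, less where a joint would pass 70% of its speed; a pose out of reach is approached as far as the arm can. A call with a number of a shift or a turn outside -1 to 1 is refused whole. A call with a gripper value outside its range is refused whole. OPENING is the closure, from -1 (fully open) to 1 (shut), set as the call begins (- or left out, the last holds). The fingers move at their own pace and stop on an object; the grip force is fixed at half the most. Time passes only in rows, so rows that do not move let the fingers close. It gives the time, the measured TCP pose, the force, the opening and the grip force at its end, in the units of the state.
- manip.state(): the state, without advancing time (a new reading comes with each control period).
- manip.snapshot(name): name is "scene" or "top" or "wrist"; returns a dict with "color" (420x560x3 uint8, blue, green, red), "z_map" (420x560 float32, m along the optical axis (not along the pixel's ray), 0 where there is no reading), "camera_matrix" (3x3 intrinsics, pixels), "dist_coeffs" ([k1, k2, p1, p2, k3] as OpenCV has them; the pictures are not rectified), "world_from_camera" (4x4, takes a point from camera to world coordinates). Camera axes: x right, y down, z forward; pixel columns grow to the right and rows downward; lengths in m; the calibration is good to about 2 mm. A picture is of the moment at which its call begins.
- manip.hand_in(): hands the job in; it is judged then, once.
The state is a dict: "clock": time; "qpos": joint angles; "joint_velocities": joint speeds; "joint_torque": joint torques, N m; "tcp_pos": TCP position; "tcp_rot": TCP orientation; "wrist_force": force on the tool from outside, world axes, zero at the start; "moment": the same for the moment, N m; "grip_width": finger opening in m; "gripper_force": force on a finger pad.
Only numpy, scipy, OpenCV 4.12 (cv2) and the standard library are available. Lean on these libraries where they do the work, as an engineer would, in place of code of your own. Each camera call takes 0.05 s, during which the arm holds its last target. There are 200 camera calls.

## Working session

There is one attempt and no reset: what is moved stays moved. The work goes in short steps, Python scripts to look and compute and a shell command to move; the robot and the scene stay as the last step left them, time stands still between calls to the robot, and variables do not carry over. Pictures are saved under pics/ and viewed, at most 15 in all, crops included, and the job is handed in when it is done.

```bash
ls; mkdir -p pics; cat > h.py <<'E'
import numpy as np, cv2, json
from bench import manip
def shot(n, save=None):
    s=manip.snapshot(n)
    if save: cv2.imwrite('pics/%s.png'%save, s['color']); np.savez('pics/%s.npz'%save, **s)
    return s
def load(n): return dict(np.load('pics/%s.npz'%n))
def rays(s,uv):
    uv=np.asarray(uv,float).reshape(-1,1,2)
    p=cv2.undistortPoints(uv,s['camera_matrix'],s['dist_coeffs'])[:,0]
    return np.c_[p,np.ones(len(p))]
def onplane(s,uv,z):
    T=s['world_from_camera']; d=rays(s,uv)@T[:3,:3].T; o=T[:3,3]
    return o+d*((z-o[2])/d[:,2])[:,None]
def cloud(s,mask):
    v,u=np.nonzero(mask&(s['z_map']>0)); r=rays(s,np.c_[u,v])*s['z_map'][v,u][:,None]
    T=s['world_from_camera']; return r@T[:3,:3].T+T[:3,3]
def proj(s,P):
    T=np.linalg.inv(s['world_from_camera']); P=np.asarray(P,float).reshape(-1,3)
    return cv2.projectPoints(P,cv2.Rodrigues(T[:3,:3])[0],T[:3,3],s['camera_matrix'],s['dist_coeffs'])[0][:,0]
E
python3 - <<'E'
from h import *
a=shot('scene','s0');b=shot('top','t0')
print(b['world_from_camera'].round(3),a['world_from_camera'].round(3))
st=manip.state();print(st['tcp_pos'],st['tcp_rot'],st['grip_width'],st['clock'])
E
```

```text
pics
[[-0.000e+00 -9.900e-01  1.440e-01  4.830e-01]
 [-1.000e+00  1.000e-03  8.000e-03  4.000e-02]
 [-8.000e-03 -1.440e-01 -9.890e-01  1.148e+00]
 [ 0.000e+00  0.000e+00  0.000e+00  1.000e+00]] [[ 0.849  0.286 -0.444  1.137]
 [ 0.528 -0.465  0.711 -0.746]
 [-0.003 -0.838 -0.546  0.712]
 [ 0.     0.     0.     1.   ]]
[0.17309392 0.60018261 0.22181073] [ 1.39934724e-01  9.90160511e-01 -6.54874310e-04 -8.01706494e-05] 0.08697342522600099 0.1
```

View pics/t0.png

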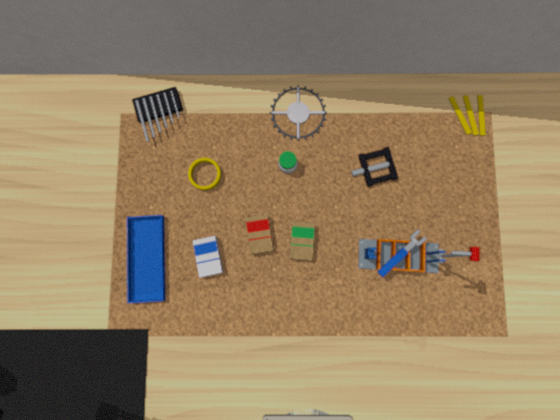

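View pics/s0.png

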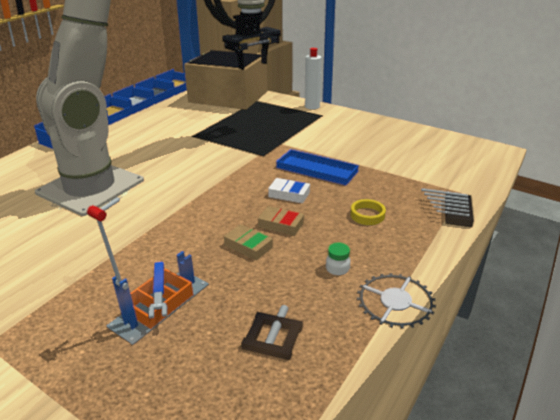

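The top view shows the rack at (400,256), with the hinge end right (-y) and the hook open with its red grip at (475,254). The spanner lies at (400,255), boxes A/B/C at (260,237), (207,257), (302,243), and the tray at (146,259). All three boxes are present.

```bash
cat >> h.py <<'E'
def hsv(s): return cv2.cvtColor(s['color'],cv2.COLOR_BGR2HSV)
def rect(P):
    (c,w,a)=cv2.minAreaRect((P[:,:2]*1000).astype(np.float32)); return np.round(c,1),np.round(w,1),round(a,1)
def boxes(s):
    # box tops: points in a height window, clustered on top-view pixels
    P=cloud(s,np.ones(s['z_map'].shape,bool)); 
    k=(P[:,2]>.020)&(P[:,2]<.036)&(P[:,0]>.3)&(P[:,0]<.75)&(P[:,1]>-.2)&(P[:,1]<.42); P=P[k]
    g=np.zeros((500,700),np.uint8); ij=np.c_[(P[:,0]-.3)*1000,(P[:,1]+.2)*1000].astype(int); g[ij[:,0],ij[:,1]]=1
    g=cv2.morphologyEx(g,cv2.MORPH_CLOSE,np.ones((7,7)))
    n,l,st,ce=cv2.connectedComponentsWithStats(g)
    for i in range(1,n):
        if st[i,4]<1500: continue
        Q=P[l[ij[:,0],ij[:,1]]==i]; print('blob',len(Q),rect(Q),'z',np.percentile(Q[:,2],[10,50,90]).round(4))
E
python3 - <<'E'
from h import *
s=load('t0'); boxes(s)
H=hsv(s)
for n,lo,hi,y0,y1,z0,z1 in [('orange',(5,150,80),(16,255,255),330,450,.03,.05),('traytop',(100,150,50),(130,255,255),110,180,.015,.04),('spanblue',(100,150,50),(130,255,255),376,425,.04,.07),('redgrip',(0,150,80),(4,255,255),460,490,.05,.4),('posts',(90,30,30),(130,255,255),340,460,.07,.14)]:
    m=cv2.inRange(H,lo,hi)>0; m[:,:y0]=0;m[:,y1:]=0; m[:200]=0
    P=cloud(s,m); print(n,len(P)); P=P[(P[:,2]>z0)&(P[:,2]<z1)]
    if len(P)>3: print(rect(P),P.mean(0).round(4),np.percentile(P[:,2],[5,50,95]).round(4))
c=cv2.resize(s['color'][215:300,340:490],None,fx=5,fy=5,interpolation=cv2.INTER_CUBIC); cv2.imwrite('pics/c0.png',c)
E
```

```text
blob 883 (array([519.9, 265.4]), array([99.9, 62.9]), 12.3) z [0.0253 0.0279 0.0304]
blob 864 (array([561.6,  11.8]), array([ 61.9, 100. ]), 85.4) z [0.0249 0.0276 0.0303]
blob 854 (array([579.8, 127.9]), array([100.1,  61.9]), 8.9) z [0.0251 0.028  0.0306]
orange 478
(array([ 522.4, -249.1]), array([122.2,  80. ]), 86.4) [ 0.5228 -0.2476  0.0383] [0.0319 0.039  0.0426]
traytop 3039
(array([514.1, 430.5]), array([225.5,  94.8]), 3.2) [0.5035 0.4261 0.0216] [0.0159 0.022  0.0263]
spanblue 246
(array([ 503., -222.]), array([18.2, 90.7]), 43.0) [ 0.504  -0.2226  0.0516] [0.048  0.0515 0.0556]
redgrip 104
(array([ 516.1, -335.5]), array([14.2, 26.7]), 86.3) [ 0.516  -0.3353  0.2809] [0.2752 0.2816 0.2841]
posts 1091
(array([ 522.6, -243.5]), array([173.9,  27. ]), 86.3) [ 0.521  -0.262   0.0973] [0.0749 0.0904 0.1259]
```

View pics/c0.png

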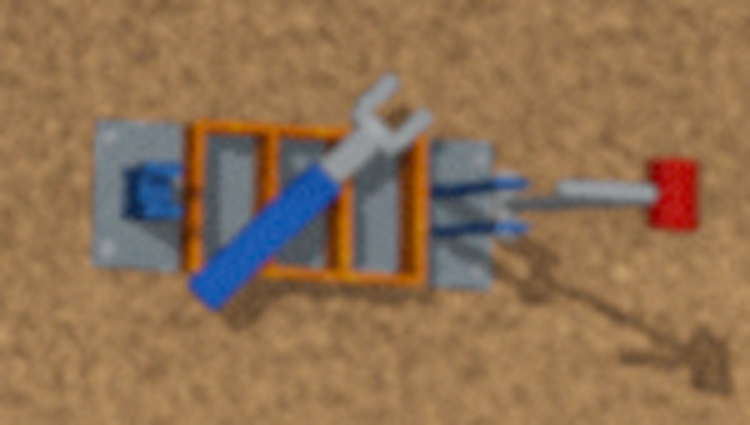

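```bash
cat >> h.py <<'E'
from scipy.spatial.transform import Rotation as Ro
def need(xyz_mm=None, R=None):
    "remaining shift (mm) and world rotvec (rad)"
    st=manip.state(); p=np.array(st['tcp_pos'])*1000
    print('t',round(st['clock'],1),'tcp',p.round(1),'w',round(st['grip_width']*1000,1),'F',np.round(st['wrist_force'],1),'q',np.round(st['qpos'],2))
    if xyz_mm is not None: print('d mm',(np.array(xyz_mm)-p).round(1),'units/50',((np.array(xyz_mm)-p)/50).round(2))
    if R is not None: print('rot/0.1',((R*Ro.from_quat(st['tcp_rot']).inv()).as_rotvec()/.1).round(2))
def tool(close_deg, back):
    "rotation with y=closing axis at yaw, z=-back"
    a=np.deg2rad(close_deg); y=np.array([np.cos(a),np.sin(a),0]); z=-np.array(back,float); z-=y*(y@z); z/=np.linalg.norm(z)
    return Ro.from_matrix(np.c_[np.cross(y,z),y,z])
E
python3 -m creep '{"xyz":[[0.65,-0.6,0],[0.65,-0.6,0],[0.65,-0.6,0],[0.65,-0.6,0],[0.65,-0.6,0]],"twist":[[0,0,-0.54],[0,0,-0.54],[0,0,-0.54],[0,0,-0.54],[0,0,-0.54]]}' -1
python3 -m creep '{"xyz":[[0.65,-0.6,0],[0.65,-0.6,0],[0.65,-0.6,0],[0.65,-0.6,0],[0.65,-0.6,0]],"twist":[[0,0,-0.54],[0,0,-0.54],[0,0,-0.54],[0,0,-0.54],[0,0,-0.54]]}'
python3 -m creep '{"xyz":[[0,-0.9,0],[0,-0.9,0],[0,-0.9,0],[0,-0.9,0],[0,-0.9,0]],"twist":[[0,0,0],[0,0,0],[0,0,0],[0,0,0],[0,0,0]]}'
python3 -m creep '{"xyz":[[0,-0.9,0],[0,-0.9,0],[0,-0.9,0],[0,-0.9,0],[0,-0.9,0]],"twist":[[0,0,0],[0,0,0],[0,0,0],[0,0,0],[0,0,0]]}'
python3 - <<'E'
from h import *
need([514,-234,222],tool(43,[0,0,1]))
E
```

```text
clock: 0.6
tcp_pos: [0.3367, 0.449, 0.2223]
tcp_rot: [0.273, 0.962, -0.0, -0.0]
wrist_force: [0.7, 1.4, -0.2]
grip_width: 0.087
gripper_force: 0.0
clock: 1.1
tcp_pos: [0.4991, 0.2991, 0.2224]
tcp_rot: [0.4, 0.917, -0.0, -0.0]
wrist_force: [0.0, 1.0, 0.6]
grip_width: 0.0873
gripper_force: 0.0
clock: 1.6
tcp_pos: [0.4977, 0.0737, 0.2224]
tcp_rot: [0.399, 0.917, 0.0, -0.0]
wrist_force: [1.3, 0.5, -0.2]
grip_width: 0.0872
gripper_force: 0.0
clock: 2.1
tcp_pos: [0.4977, -0.1512, 0.2225]
tcp_rot: [0.399, 0.917, 0.0, -0.0]
wrist_force: [0.5, -1.0, 0.1]
grip_width: 0.0871
gripper_force: 0.0
t 2.1 tcp [ 497.7 -151.2  222.5] w 87.1 F [ 0.5 -1.   0.1] q [-0.37  0.1   0.62  1.77 -0.06  1.3   1.02]
d mm [ 16.3 -82.8  -0.5] units/50 [ 0.33 -1.66 -0.01]
rot/0.1 [-0.  0.  0.]
```

```bash

python3 -m creep '{"xyz":[[0.11,-0.56,-0.3],[0.11,-0.55,-0.3],[0.11,-0.55,-0.3],[0,0,0],[0,0,0]],"twist":[[0,0,0],[0,0,0],[0,0,0],[0,0,0],[0,0,0]]}' -1
python3 - <<'E'
from h import *
s=shot('wrist','w1'); H=hsv(s); m=cv2.inRange(H,(100,150,50),(130,255,255))>0
P=cloud(s,m); P=P[(P[:,2]>.044)&(P[:,2]<.06)&(abs(P[:,0]-.51)<.1)]; print(len(P),rect(P),np.median(P[:,2]))
need([514,-234,43],tool(43,[0,0,1]))
E
```

```text
clock: 2.6
tcp_pos: [0.5142, -0.2328, 0.177]
tcp_rot: [0.4, 0.917, -0.0, -0.001]
wrist_force: [1.2, 0.5, -0.0]
grip_width: 0.0872
gripper_force: 0.0
2019 (array([ 506.8, -245.3]), array([ 70.3, 171.3]), 3.7) 0.051651487927123985
t 2.6 tcp [ 514.7 -231.9  177.5] w 87.2 F [0.2 0.2 0.3] q [-0.23  0.26  0.68  1.72 -0.17  1.23  1.24]
d mm [  -0.7   -2.1 -134.5] units/50 [-0.01 -0.04 -2.69]
rot/0.1 [-0. -0.  0.]
```

View pics/w1.png

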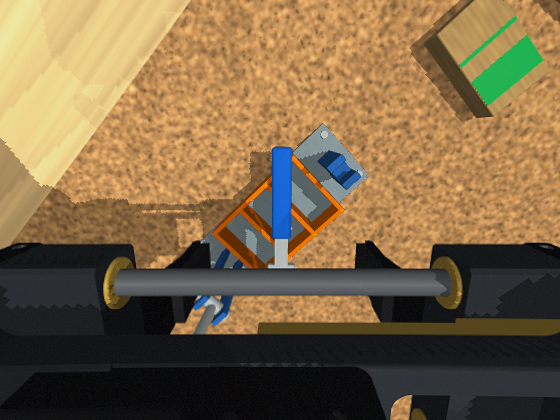

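The wrist view shows the blue grip from (282,147) to (282,239), centred between the fingers. I'll check its position.

```bash

python3 - <<'E'
from h import *
s=load('w1'); print(onplane(s,[(273,149),(290,149),(273,237),(290,237)],.052)*1000)
print(proj(s,[[.514,-.234,.043]]))
E
python3 -m creep '{"xyz":[[0,-0.04,-0.7],[0,0,-0.7],[0,0,-0.6],[0,0,-0.3],[0,0,-0.2]],"twist":[[0,0,0],[0,0,0],[0,0,0],[0,0,0],[0,0,0]]}' -1
```

```text
[[ 469.20453224 -197.25323198   52.        ]
 [ 481.18886051 -186.13390591   52.        ]
 [ 529.55751568 -263.42063472   52.        ]
 [ 542.53938764 -251.36765222   52.        ]]
[[281.26792131 204.97797157]]
clock: 3.15
tcp_pos: [0.5149, -0.2335, 0.0522]
tcp_rot: [0.398, 0.917, 0.0, -0.0]
wrist_force: [0.1, 0.1, 0.2]
grip_width: 0.087
gripper_force: 0.0
```

```bash

python3 -m creep '{"xyz":[[0,0,-0.06],[0,0,-0.05],[0,0,0],[0,0,0],[0,0,0]],"twist":[[0,0,0],[0,0,0],[0,0,0],[0,0,0],[0,0,0]]}' -1
python3 -m creep '{"xyz":[[0,0,0],[0,0,0],[0,0,0],[0,0,0],[0,0,0]],"twist":[[0,0,0],[0,0,0],[0,0,0],[0,0,0],[0,0,0]]}' 1
python3 -m creep '{"xyz":[[0,0,0],[0,0,0],[0,0,0],[0,0,0],[0,0,0]],"twist":[[0,0,0],[0,0,0],[0,0,0],[0,0,0],[0,0,0]]}' 1
```

```text
clock: 3.65
tcp_pos: [0.5151, -0.2346, 0.0477]
tcp_rot: [0.399, 0.917, 0.0, 0.0]
wrist_force: [0.2, -0.0, -0.5]
grip_width: 0.087
gripper_force: 0.0
clock: 4.15
tcp_pos: [0.5147, -0.2345, 0.0471]
tcp_rot: [0.399, 0.917, 0.0, -0.0]
wrist_force: [0.1, -0.7, -0.2]
grip_width: 0.055
gripper_force: 0.0
clock: 4.65
tcp_pos: [0.5147, -0.2345, 0.0471]
tcp_rot: [0.399, 0.917, 0.0, 0.0]
wrist_force: [0.3, -0.1, 0.8]
grip_width: 0.0197
gripper_force: 30.0
```

```bash

python3 -m creep '{"xyz":[[0,0,0],[0,0,0],[0,0,-0.05],[0,0,-0.05],[0,0,0]],"twist":[[0,0,0],[0,0,0],[0,0,0],[0,0,0],[0,0,0]]}' 0.1
python3 -m creep '{"xyz":[[0,0,0],[0,0,0],[0,0,0],[0,0,0],[0,0,0]],"twist":[[0,0,0],[0,0,0],[0,0,0],[0,0,0],[0,0,0]]}' 1
python3 -m creep '{"xyz":[[0,0,0],[0,0,0],[0,0,0.1],[0,0,0.2],[0,0,0.2]],"twist":[[0,0,0],[0,0,0],[0,0,0],[0,0,0],[0,0,0]]}' 1
python3 -m creep '{"xyz":[[0,0,0.4],[0,0,0.5],[0,0,0.6],[0,0,0.6],[0,0,0.4]],"twist":[[0,0,0],[0,0,0],[0,0,0],[0,0,0],[0,0,0]]}' 1
python3 - <<'E'
from h import *
s=shot('wrist','w2'); shot('scene','s2')
need([508,430,190],tool(93.2,[0,0,1]))
E
```

```text
clock: 5.15
tcp_pos: [0.5144, -0.2343, 0.0416]
tcp_rot: [0.399, 0.917, -0.0, -0.0]
wrist_force: [0.2, -0.2, -0.7]
grip_width: 0.0387
gripper_force: 0.0
clock: 5.65
tcp_pos: [0.5147, -0.2345, 0.0421]
tcp_rot: [0.399, 0.917, 0.0, 0.0]
wrist_force: [-0.6, -0.2, 0.1]
grip_width: 0.0198
gripper_force: 30.0
clock: 6.15
tcp_pos: [0.5146, -0.2345, 0.0679]
tcp_rot: [0.399, 0.917, -0.0, -0.0]
wrist_force: [-0.4, 0.1, -1.8]
grip_width: 0.0194
gripper_force: 30.0
clock: 6.65
tcp_pos: [0.5151, -0.235, 0.1952]
tcp_rot: [0.399, 0.917, 0.0, 0.001]
wrist_force: [0.3, 1.1, -1.9]
grip_width: 0.0198
gripper_force: 30.0
t 6.8 tcp [ 516.1 -235.3  195.7] w 19.6 F [ 0.6 -0.8 -3. ] q [-0.24  0.25  0.69  1.69 -0.17  1.26  1.24]
d mm [ -8.1 665.3  -5.7] units/50 [-0.16 13.31 -0.11]
rot/0.1 [-0.02  0.06  8.77]
```

View pics/w2.png

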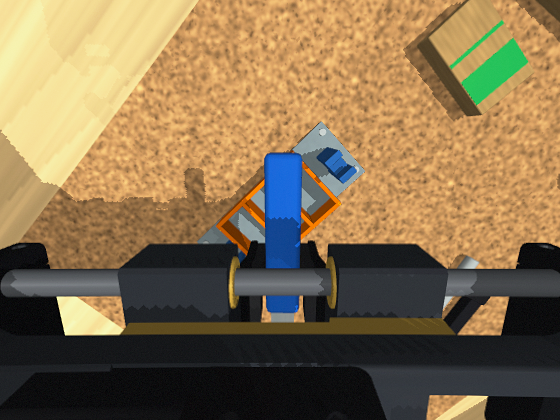

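The spanner is held level. The wrist view has the blue grip from (283,155) to (283,312). Next is the tray.

```bash

python3 -m creep '{"xyz":[[0,0.6,0],[-0.02,0.85,0],[-0.02,0.85,0],[-0.02,0.85,0],[-0.02,0.85,0]],"twist":[[0,0,0.55],[0,0,0.55],[0,0,0.55],[0,0,0.55],[0,0,0.55]]}'
python3 -m creep '{"xyz":[[-0.02,0.85,0],[-0.02,0.85,0],[-0.02,0.85,0],[-0.02,0.85,0],[-0.02,0.85,0]],"twist":[[0,0,0.55],[0,0,0.55],[0,0,0.55],[0,0,0.55],[0,0,0.55]]}'
python3 -m creep '{"xyz":[[-0.02,0.85,0],[-0.02,0.85,0],[-0.02,0.85,0],[-0.02,0.85,0],[-0.02,0.85,0]],"twist":[[0,0,0.55],[0,0,0.55],[0,0,0.55],[0,0,0.55],[0,0,0.55]]}'
python3 -m creep '{"xyz":[[0,0.6,-0.3],[0,0,-0.3],[0,0,-0.3],[0,0,-0.3],[0,0,-0.3]],"twist":[[0,0,0.5],[0,0,0],[0,0,0],[0,0,0],[0,0,0]]}'
python3 - <<'E'
from h import *
s=shot('wrist','w3'); t=shot('top','t3')
need([497,429.5,8],tool(93.2,[0,0,1])); boxes(t)
m=cv2.inRange(hsv(t),(100,150,50),(130,255,255))>0; m[:,180:]=0;m[:200]=0; P=cloud(t,m); P=P[(P[:,2]>.01)&(P[:,2]<.035)]; print(rect(P))
E
```

```text
clock: 7.25
tcp_pos: [0.51, -0.0328, 0.1916]
tcp_rot: [0.269, 0.963, 0.0, -0.0]
wrist_force: [1.0, 0.6, -1.9]
grip_width: 0.0194
gripper_force: 30.0
clock: 7.75
tcp_pos: [0.505, 0.1795, 0.1915]
tcp_rot: [0.134, 0.991, -0.0, -0.0]
wrist_force: [0.4, -0.0, -0.7]
grip_width: 0.0195
gripper_force: 30.0
clock: 8.25
tcp_pos: [0.5001, 0.3919, 0.1913]
tcp_rot: [-0.003, 1.0, -0.0, -0.0]
wrist_force: [1.0, 0.8, -0.8]
grip_width: 0.0198
gripper_force: 30.0
clock: 8.75
tcp_pos: [0.5011, 0.4191, 0.1159]
tcp_rot: [-0.026, 1.0, -0.0, 0.0]
wrist_force: [-0.4, 0.9, -1.2]
grip_width: 0.0196
gripper_force: 30.0
t 8.8 tcp [500.  418.7 114.5] w 19.3 F [-0.3 -0.1 -2.3] q [-0.9   0.47  0.18  1.52 -0.09  1.17  0.92]
d mm [  -3.    10.8 -106.5] units/50 [-0.06  0.22 -2.13]
rot/0.1 [ 0.03 -0.03  0.03]
blob 880 (array([519.8, 265.7]), array([99.7, 62.8]), 12.4) z [0.0252 0.028  0.0308]
blob 862 (array([561.7,  11.8]), array([ 62. , 100.1]), 85.4) z [0.0249 0.0279 0.0307]
blob 858 (array([579.8, 127.8]), array([100. ,  61.9]), 8.8) z [0.0249 0.0279 0.0305]
(array([514.1, 430.9]), array([225.8,  94.3]), 3.5)
```

View pics/w3.png

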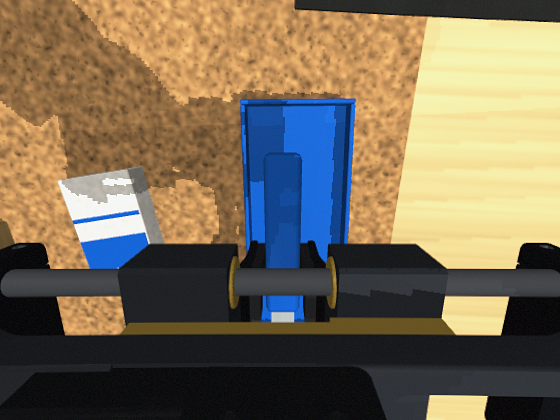

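The spanner is level over the tray, which lies at (245-355,100) in the view and is aligned with the spanner. I'm lowering and releasing it.

```bash

python3 -m creep '{"xyz":[[-0.06,0.22,-0.4],[0,0,-0.5],[0,0,-0.5],[0,0,-0.3],[0,0,-0.2]],"twist":[[0,0,0],[0,0,0],[0,0,0],[0,0,0],[0,0,0]]}'
python3 -m creep '{"xyz":[[0,0,-0.1],[0,0,-0.1],[0,0,0],[0,0,0],[0,0,0]],"twist":[[0,0,0],[0,0,0],[0,0,0],[0,0,0],[0,0,0]]}'

```

```text
clock: 9.35
tcp_pos: [0.4977, 0.4311, 0.0214]
tcp_rot: [-0.027, 1.0, -0.0, -0.0]
wrist_force: [-0.0, -0.2, -0.8]
grip_width: 0.0196
gripper_force: 30.0
clock: 9.85
tcp_pos: [0.498, 0.4318, 0.0128]
tcp_rot: [-0.027, 1.0, 0.0, 0.0]
wrist_force: [-0.2, -0.5, -1.1]
grip_width: 0.0195
gripper_force: 30.0
```

```bash

python3 -m creep '{"xyz":[[0,0,-0.05],[0,0,-0.05],[0,0,0],[0,0,0],[0,0,0]],"twist":[[0,0,0],[0,0,0],[0,0,0],[0,0,0],[0,0,0]]}'
python3 -m creep '{"xyz":[[0,0,0],[0,0,0],[0,0,0],[0,0,0],[0,0,0]],"twist":[[0,0,0],[0,0,0],[0,0,0],[0,0,0],[0,0,0]]}' 0.1
python3 -m creep '{"xyz":[[0,0,0.2],[0,0,0.5],[0,0,0.8],[0,0,0.8],[0,0,0.8]],"twist":[[0,0,0],[0,0,0],[0,0,0],[0,0,0],[0,0,0]]}'
python3 -m creep '{"xyz":[[0,-0.7,0.5],[0,-0.7,0],[0,-0.7,0],[0,-0.7,0],[0,0,0]],"twist":[[0,0,0],[0,0,0],[0,0,0],[0,0,0],[0,0,0]]}' -1
python3 - <<'E'
from h import *
s=shot('wrist','w4'); t=shot('top','t4')
P=cloud(t,np.ones(t['z_map'].shape,bool)); P=P[(abs(P[:,0]-.51)<.09)&(abs(P[:,1]-.4305)<.03)]; print(np.percentile(P[:,2],[2,50,80,90,98,99.5]).round(4)); 
Q=P[(P[:,2]>.010)]; print(len(Q),rect(Q))
boxes(t)
need()
E
```

```text
clock: 10.35
tcp_pos: [0.4979, 0.4318, 0.0073]
tcp_rot: [-0.027, 1.0, 0.0, 0.0]
wrist_force: [-0.6, 0.9, 2.2]
grip_width: 0.0197
gripper_force: 30.0
clock: 10.85
tcp_pos: [0.4977, 0.4315, 0.007]
tcp_rot: [-0.027, 1.0, -0.0, -0.0]
wrist_force: [-0.4, -0.7, -0.8]
grip_width: 0.0386
gripper_force: 0.0
clock: 11.35
tcp_pos: [0.4976, 0.4314, 0.1646]
tcp_rot: [-0.027, 1.0, 0.0, 0.0]
wrist_force: [1.0, 0.9, 0.1]
grip_width: 0.0393
gripper_force: 0.0
clock: 11.85
tcp_pos: [0.4992, 0.286, 0.1885]
tcp_rot: [-0.024, 1.0, -0.0, 0.001]
wrist_force: [0.6, 0.4, -0.3]
grip_width: 0.0713
gripper_force: 0.0
[0.0001 0.0041 0.0067 0.0107 0.0138 0.0171]
16 (array([586.5, 423. ]), array([ 9.2, 19.4]), 87.1)
blob 861 (array([561.6,  11.8]), array([ 62. , 100.2]), 85.4) z [0.0248 0.0276 0.0305]
blob 861 (array([579.8, 127.8]), array([99.9, 62. ]), 8.9) z [0.025  0.0277 0.0305]
t 11.9 tcp [498.  291.2 188.1] w 79.0 F [0.4 1.  0.7] q [-0.8   0.24  0.23  1.65 -0.06  1.25  1.06]
```

```bash

python3 - <<'E'
from h import *
need([500,262,110],tool(102.3,[-.977,-.213,1]))
need(None,tool(-77.7,[-.977,-.213,1]))
t=shot('top','t5'); boxes(t)
E
```

```text
t 11.9 tcp [498.  291.2 188.1] w 79.0 F [0.4 1.  0.7] q [-0.8   0.24  0.23  1.65 -0.06  1.25  1.06]
d mm [  2.  -29.2 -78.1] units/50 [ 0.04 -0.58 -1.56]
rot/0.1 [ 1.04 -7.78  1.53]
t 11.9 tcp [498.  291.2 188.1] w 79.0 F [0.4 1.  0.7] q [-0.8   0.24  0.23  1.65 -0.06  1.25  1.06]
rot/0.1 [ 11.39   1.55 -27.62]
blob 264 (array([520.2, 264.2]), array([100.3,  60.5]), 12.8) z [0.0246 0.0277 0.0302]
blob 866 (array([561.7,  11.8]), array([ 62. , 100.3]), 85.4) z [0.0251 0.0277 0.0304]
blob 859 (array([579.6, 127.8]), array([100. ,  61.9]), 9.2) z [0.0251 0.0278 0.0306]
```

```bash

python3 -m creep '{"xyz":[[0,-0.06,0],[0,-0.06,0],[0,-0.06,0],[0,-0.06,0],[0,-0.06,0]],"twist":[[0.1,-0.78,0.15],[0.1,-0.78,0.15],[0.1,-0.78,0.15],[0.1,-0.78,0.15],[0.1,-0.78,0.15]]}' -1
python3 -m creep '{"xyz":[[0,-0.06,-0.2],[0,-0.06,-0.3],[0,-0.06,-0.3],[0,-0.06,-0.3],[0,-0.06,-0.3]],"twist":[[0.1,-0.78,0.15],[0.1,-0.78,0.15],[0.1,-0.78,0.15],[0.1,-0.78,0.15],[0.1,-0.78,0.15]]}' -1
python3 - <<'E'
from h import *
need([508.5,263.2,10],tool(102.3,[-.977,-.213,1]))
E
```

```text
clock: 12.5
tcp_pos: [0.4973, 0.2784, 0.1877]
tcp_rot: [-0.065, 0.978, 0.021, 0.196]
wrist_force: [0.4, -0.9, -0.3]
grip_width: 0.0868
gripper_force: 0.0
clock: 13.0
tcp_pos: [0.4988, 0.2622, 0.1245]
tcp_rot: [-0.094, 0.925, 0.034, 0.366]
wrist_force: [1.0, -2.1, 0.4]
grip_width: 0.0869
gripper_force: 0.0
t 13.0 tcp [498.8 262.2 124.5] w 86.9 F [ 1.  -2.1  0.4] q [-0.86 -0.07  0.04  2.36  1.15  0.46 -0.02]
d mm [   9.7    1.  -114.5] units/50 [ 0.19  0.02 -2.29]
rot/0.1 [ 0.13 -0.32  0.15]
```

```bash

python3 -m creep '{"xyz":[[0.19,0.02,-0.5],[0,0,-0.6],[0,0,-0.6],[0,0,-0.2],[0,0,0]],"twist":[[0.1,-0.3,0.1],[0,0,0],[0,0,0],[0,0,0],[0,0,0]]}' -1
python3 - <<'E'
from h import *
need([508.5,263.2,10],tool(102.3,[-.977,-.213,1]))
E
```

```text
clock: 13.5
tcp_pos: [0.5077, 0.2617, 0.0341]
tcp_rot: [-0.095, 0.921, 0.035, 0.376]
wrist_force: [0.5, 0.1, -0.2]
grip_width: 0.0868
gripper_force: 0.0
t 13.5 tcp [507.7 261.7  34.1] w 86.8 F [ 0.5  0.1 -0.2] q [-0.81  0.17 -0.    2.41  1.83  0.43 -0.74]
d mm [  0.8   1.5 -24.1] units/50 [ 0.02  0.03 -0.48]
rot/0.1 [ 0.08 -0.08  0.11]
```

```bash

python3 -m creep '{"xyz":[[0,0.03,-0.2],[0,0,-0.15],[0,0,-0.07],[0,0,0],[0,0,0]],"twist":[[0,-0.1,0.1],[0,0,0],[0,0,0],[0,0,0],[0,0,0]]}' -1
python3 - <<'E'
from h import *
need([508.5,263.2,10],tool(102.3,[-.977,-.213,1]))
E
```

```text
clock: 14.0
tcp_pos: [0.5089, 0.2629, 0.0157]
tcp_rot: [-0.099, 0.918, 0.037, 0.382]
wrist_force: [0.0, -0.2, 0.7]
grip_width: 0.087
gripper_force: 0.0
t 14.0 tcp [508.9 262.9  15.7] w 87.0 F [ 0.  -0.2  0.7] q [-0.75  0.23 -0.06  2.41  1.98  0.47 -0.89]
d mm [-0.4  0.3 -5.7] units/50 [-0.01  0.01 -0.11]
rot/0.1 [0.06 0.05 0.03]
```

```bash

python3 -m creep '{"xyz":[[0,0,-0.08],[0,0,-0.04],[0,0,0],[0,0,0],[0,0,0]],"twist":[[0,0,0],[0,0,0],[0,0,0],[0,0,0],[0,0,0]]}' 1
python3 -m creep '{"xyz":[[0,0,0],[0,0,0],[0,0,0],[0,0,0],[0,0,0]],"twist":[[0,0,0],[0,0,0],[0,0,0],[0,0,0],[0,0,0]]}' 1
python3 -m creep '{"xyz":[[0,0,0.1],[0,0,0.3],[0,0,0.5],[0,0,0.5],[0,0,0.5]],"twist":[[0,0,0],[0,0,0],[0,0,0],[0,0,0],[0,0,0]]}' 1
python3 -m creep '{"xyz":[[0,0,0.5],[0,0,0.5],[0,0,0.5],[0,0,0.5],[0,0,0]],"twist":[[0,0,0],[0,0,0],[0,0,0],[0,0,0],[0,0,0]]}' 1
python3 - <<'E'
from h import *
s=shot('scene','s6')
need([522,-100,200],tool(0-3.6,[.063,.998,1]))
need([522,-100,200],tool(180-3.6,[.063,.998,1]))
E
```

```text
clock: 14.5
tcp_pos: [0.5086, 0.2624, 0.0089]
tcp_rot: [-0.099, 0.918, 0.037, 0.382]
wrist_force: [-0.1, 0.1, -0.8]
grip_width: 0.0617
gripper_force: 30.0
clock: 15.0
tcp_pos: [0.5086, 0.2624, 0.0089]
tcp_rot: [-0.099, 0.918, 0.037, 0.382]
wrist_force: [0.2, -0.1, -0.9]
grip_width: 0.0618
gripper_force: 30.0
clock: 15.5
tcp_pos: [0.5082, 0.2624, 0.1049]
tcp_rot: [-0.099, 0.918, 0.038, 0.382]
wrist_force: [0.5, -0.9, -1.9]
grip_width: 0.0618
gripper_force: 30.0
clock: 16.0
tcp_pos: [0.5094, 0.2635, 0.208]
tcp_rot: [-0.098, 0.917, 0.039, 0.384]
wrist_force: [0.4, 1.3, -1.5]
grip_width: 0.0617
gripper_force: 30.0
t 16.1 tcp [508.9 262.9 205.7] w 61.8 F [-0.1  0.9 -2.4] q [-0.8  -0.2  -0.01  2.29  0.9   0.54  0.3 ]
d mm [  13.1 -362.9   -5.7] units/50 [ 0.26 -7.26 -0.11]
rot/0.1 [ 8.000e-02  1.000e-02 -1.845e+01]
t 16.1 tcp [508.9 262.9 205.7] w 61.8 F [-0.1  0.9 -2.4] q [-0.8  -0.2  -0.01  2.29  0.9   0.54  0.3 ]
d mm [  13.1 -362.9   -5.7] units/50 [ 0.26 -7.26 -0.11]
rot/0.1 [-12.61  10.92   9.99]
```

View pics/s6.png

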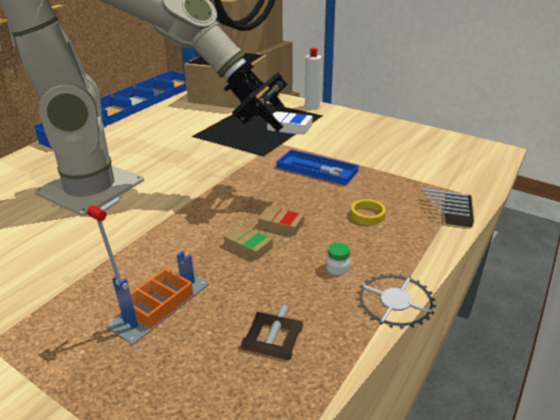

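The box is held level at (290,122) in the scene view, and the spanner lies in the tray at (325,170). Next I turn the box upright while moving toward the rack.

```bash

python3 -m creep '{"xyz":[[0.01,-0.36,0],[0.01,-0.36,0],[0.01,-0.36,0],[0.01,-0.36,0],[0.01,-0.36,0]],"twist":[[-0.63,0.545,0.5],[-0.63,0.545,0.5],[-0.63,0.545,0.5],[-0.63,0.545,0.5],[-0.63,0.545,0.5]]}'
python3 -m creep '{"xyz":[[0.01,-0.36,0],[0.01,-0.36,0],[0.01,-0.36,0],[0.01,-0.36,0],[0.01,-0.36,0]],"twist":[[-0.63,0.545,0.5],[-0.63,0.545,0.5],[-0.63,0.545,0.5],[-0.63,0.545,0.5],[-0.63,0.545,0.5]]}'
python3 - <<'E'
from h import *
need([522,-100,200],tool(180-3.6,[.063,.998,1]))
E
```

```text
clock: 16.55
tcp_pos: [0.5107, 0.176, 0.2023]
tcp_rot: [-0.254, 0.937, -0.044, 0.236]
wrist_force: [1.3, 0.2, -1.8]
grip_width: 0.062
gripper_force: 30.0
clock: 17.05
tcp_pos: [0.5134, 0.086, 0.2026]
tcp_rot: [-0.405, 0.903, -0.125, 0.068]
wrist_force: [0.4, 0.5, -1.9]
grip_width: 0.062
gripper_force: 30.0
t 17.1 tcp [513.4  86.  202.6] w 62.0 F [ 0.4  0.5 -1.9] q [-0.88 -0.04  0.45  1.95  0.3   1.11  1.87]
d mm [   8.6 -186.    -2.6] units/50 [ 0.17 -3.72 -0.05]
rot/0.1 [-6.43  5.64  5.11]
```

```bash

python3 -m creep '{"xyz":[[0.02,-0.36,0],[0.02,-0.36,0],[0.02,-0.36,0],[0.02,-0.36,0],[0.02,-0.36,0]],"twist":[[-0.64,0.56,0.51],[-0.64,0.56,0.51],[-0.64,0.56,0.51],[-0.64,0.56,0.51],[-0.64,0.56,0.51]]}'
python3 -m creep '{"xyz":[[0.02,-0.36,0],[0.02,-0.36,0],[0.02,-0.36,0],[0.02,-0.36,0],[0.02,-0.36,0]],"twist":[[-0.64,0.56,0.51],[-0.64,0.56,0.51],[-0.64,0.56,0.51],[-0.64,0.56,0.51],[-0.64,0.56,0.51]]}'
python3 - <<'E'
from h import *
need([522,-100,200],tool(180-3.6,[.063,.998,1]))
shot('scene','s7'); shot('wrist','w7')
E
```

```text
clock: 17.55
tcp_pos: [0.5186, -0.0039, 0.2028]
tcp_rot: [-0.535, 0.814, -0.199, -0.108]
wrist_force: [0.6, 0.3, -1.7]
grip_width: 0.062
gripper_force: 30.0
clock: 18.05
tcp_pos: [0.5238, -0.0935, 0.2028]
tcp_rot: [-0.632, 0.675, -0.261, -0.277]
wrist_force: [0.3, -0.3, -2.1]
grip_width: 0.0616
gripper_force: 30.0
t 18.1 tcp [523.8 -93.5 202.8] w 61.6 F [ 0.3 -0.3 -2.1] q [-0.77  0.31  0.49  1.8   0.59  1.4   2.59]
d mm [-1.8 -6.5 -2.8] units/50 [-0.04 -0.13 -0.06]
rot/0.1 [-0.04  0.03  0.01]
```

View pics/s7.png

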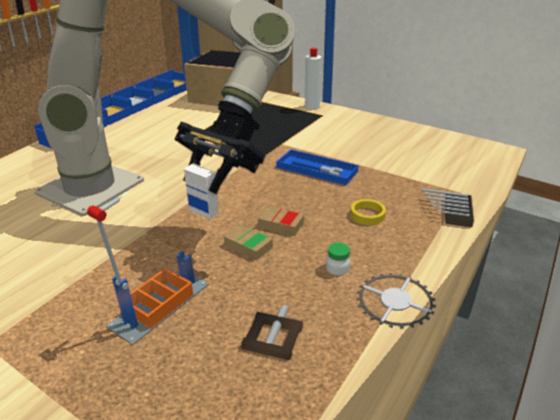

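The box at (202,190) hangs upright with its tilted hand on the catch side, as planned. I'll compute the target TCP from the grasp geometry.

```bash
cat >> h.py <<'E'
RK=np.array([522.4,-249.1,0]); RX=np.array([-.063,-.998,0]); RX/=np.linalg.norm(RX); RY=np.array([-RX[1],RX[0],0]); UP=np.array([0,0,1.])
def place(gp,gq,cen,ang,pocket_x,zc):
    "TCP target from tcp at grasp (mm,quat), lying box centre xy, long-axis deg; U=near(-x) end"
    a=np.deg2rad(ang); U=-np.array([np.cos(a),np.sin(a),0]); B0=np.c_[U,np.cross(UP,U),UP]   # U, side, N
    N=-RX; B1=np.c_[UP,np.cross(N,UP),N]
    D=Ro.from_matrix(B1@B0.T); off=np.array(gp)-np.r_[cen,14]
    p=RK+RX*pocket_x+UP*zc+D.apply(off); return p.round(1), D*Ro.from_quat(gq)
def topend(s,zlo,zhi,c,r=.06):
    P=cloud(s,np.ones(s['z_map'].shape,bool)); k=(P[:,2]>zlo)&(P[:,2]<zhi)&(np.hypot(*(P[:,:2]-np.array(c)/1000).T)<r); P=P[k]; return P
E
python3 - <<'E'
from h import *
p,R=place([508.6,262.4,8.9],[-.099,.918,.037,.382],[519.9,265.6],12.4,39,55)
print('target',p); 
st=manip.state(); 
need([p[0],p[1],p[2]+90],R)
# measured box: white/blue points in scene view
s=load('s7'); H=hsv(s); m=np.zeros(H.shape[:2],bool); m[160:222,182:222]=1
P=cloud(s,m); q=np.array(st['tcp_pos']); P=P[np.linalg.norm(P-q,axis=1)<.13]
L=P@np.c_[RX,RY,UP]
print('tcp in rack axes',(np.c_[RX,RY,UP].T@q*1000).round(1))
w=cv2.inRange(H,(0,0,150),(180,60,255))>0
Lw=cloud(s,m&w); Lw=Lw[np.linalg.norm(Lw-q,axis=1)<.13]@np.c_[RX,RY,UP]*1000
print(len(Lw),np.percentile(Lw,[1,50,99],axis=0).round(1))
E
```

```text
target [ 520.3 -293.2   66.7]
t 18.1 tcp [522.9 -93.9 201.9] w 61.4 F [-0.   0.1 -1.5] q [-0.77  0.31  0.48  1.8   0.59  1.4   2.59]
d mm [  -2.6 -199.3  -45.2] units/50 [-0.05 -3.99 -0.9 ]
rot/0.1 [-0.02 -0.03  0.11]
tcp in rack axes [ 60.8 527.7 201.9]
528 [[ 40.6 499.1 141.4]
 [ 66.5 532.3 230.4]
 [ 70.5 562.2 240.7]]
```

```bash

python3 -m creep '{"xyz":[[-0.01,-0.6,0],[-0.01,-0.7,0],[-0.01,-0.7,0],[-0.01,-0.7,0],[-0.01,-0.7,0]],"twist":[[0,0,0.02],[0,0,0.02],[0,0,0.02],[0,0,0.02],[0,0,0.03]]}'
python3 -m creep '{"xyz":[[0,-0.4,0],[0,-0.12,-0.3],[0,0,-0.3],[0,0,-0.3],[0,0,0]],"twist":[[0,0,0],[0,0,0],[0,0,0],[0,0,0],[0,0,0]]}'
python3 - <<'E'
from h import *
p,R=place([508.6,262.4,8.9],[-.099,.918,.037,.382],[519.9,265.6],12.4,39,55)
need(p,R)
shot('scene','s8');t=shot('top','t8'); P=topend(t,.18,.22,[520,-288]); print(len(P)); print(rect(P) if len(P)>9 else '')
E
```

```text
clock: 18.65
tcp_pos: [0.5224, -0.2002, 0.1995]
tcp_rot: [-0.635, 0.674, -0.259, -0.277]
wrist_force: [-0.1, 0.1, -1.3]
grip_width: 0.0619
gripper_force: 30.0
clock: 19.15
tcp_pos: [0.5218, -0.2199, 0.1514]
tcp_rot: [-0.637, 0.671, -0.257, -0.279]
wrist_force: [-0.9, 0.0, -2.1]
grip_width: 0.062
gripper_force: 30.0
t 19.1 tcp [ 521.8 -219.9  151.4] w 62.0 F [-0.9  0.  -2.1] q [ 0.12  0.33 -0.29  1.86  0.88  1.33  2.53]
d mm [ -1.5 -73.3 -84.7] units/50 [-0.03 -1.47 -1.69]
rot/0.1 [-0.05 -0.15  0.01]
22
(array([ 515.3, -328.5]), array([9.3, 3.8]), 53.4)
```

```bash

python3 -m creep '{"xyz":[[-0.01,-0.3,0],[-0.01,-0.3,0],[-0.01,-0.3,0],[0,-0.3,0],[0,-0.2,0]],"twist":[[0,-0.03,0],[0,-0.03,0],[0,-0.03,0],[0,-0.03,0],[0,-0.03,0]]}'
python3 - <<'E'
from h import *
p,R=place([508.6,262.4,8.9],[-.099,.918,.037,.382],[519.9,265.6],12.4,39,55)
need(p,R)
shot('scene','s8');t=shot('top','t8'); P=topend(t,.18,.22,[520,-288]); print(len(P)); print(rect(P) if len(P)>9 else '')
E
```

```text
clock: 19.75
tcp_pos: [0.5204, -0.2948, 0.1554]
tcp_rot: [-0.632, 0.675, -0.264, -0.273]
wrist_force: [0.3, -1.0, -2.3]
grip_width: 0.0619
gripper_force: 30.0
t 19.8 tcp [ 520.4 -294.8  155.4] w 61.9 F [ 0.3 -1.  -2.3] q [ 0.3   0.32 -0.34  1.87  0.95  1.25  2.6 ]
d mm [ -0.1   1.6 -88.7] units/50 [-0.    0.03 -1.77]
rot/0.1 [-0.04  0.06  0.06]
397
(array([ 524.1, -294.9]), array([72.3, 75.8]), 3.6)
```

View pics/s8.png

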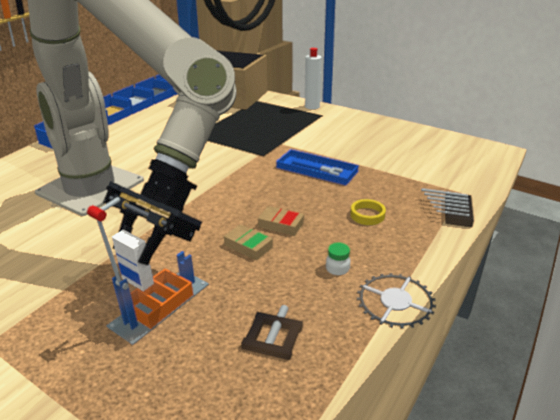

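The box at (130,262) is upright above the hinge-side pocket. I'll check its xy against the pocket in the top view.

```bash

python3 - <<'E'
from h import *
t=load('t8'); s=load('s8'); A=np.c_[RX,RY,UP]
for n,i in(('top',t),('scene',s)):
    w=cv2.inRange(hsv(i),(0,0,120),(180,60,255))>0
    P=(cloud(i,w)*1000-RK)@A; P=P[(abs(P[:,0]-37)<45)&(abs(P[:,1])<45)&(P[:,2]>100)&(P[:,2]<200)]
    k=P[:,2]>188
    print(n,len(P),np.percentile(P,[1,50,99],axis=0).round(1).tolist(),'top',k.sum(),np.percentile(P[k],[2,50,98],axis=0).round(1).tolist())
E
```

```text
top 344 [[27.2, -30.9, 132.0], [41.0, -0.7, 193.0], [78.8, 30.0, 196.9]] top 334 [[27.6, -30.0, 189.4], [40.8, 0.1, 193.0], [54.3, 29.7, 196.5]]
scene 1169 [[26.3, -27.5, 100.8], [51.0, 16.6, 171.0], [80.6, 34.7, 193.7]] top 362 [[26.0, -27.2, 188.9], [41.4, 5.2, 191.8], [54.6, 33.0, 193.9]]
```

```bash

python3 -m creep '{"xyz":[[0,0.04,-0.2],[0,0,-0.3],[0,0,-0.3],[0,0,-0.2],[0,0,0]],"twist":[[0,0.06,0.06],[0,0,0],[0,0,0],[0,0,0],[0,0,0]]}'
python3 - <<'E'
from h import *
p,R=place([508.6,262.4,8.9],[-.099,.918,.037,.382],[519.9,265.6],12.4,39,55)
need(p,R)
E
```

```text
clock: 20.35
tcp_pos: [0.5205, -0.2898, 0.1028]
tcp_rot: [-0.637, 0.671, -0.261, -0.275]
wrist_force: [0.5, -0.4, -2.4]
grip_width: 0.0619
gripper_force: 30.0
t 20.4 tcp [ 520.5 -289.8  102.8] w 61.9 F [ 0.5 -0.4 -2.4] q [ 0.28  0.4  -0.33  1.9   1.    1.2   2.51]
d mm [ -0.2  -3.4 -36.1] units/50 [-0.   -0.07 -0.72]
rot/0.1 [-0.05 -0.04 -0.03]
```

```bash

python3 -m creep '{"xyz":[[0,-0.06,-0.1],[0,0,-0.1],[0,0,-0.1],[0,0,-0.1],[0,0,0]],"twist":[[-0.04,-0.04,-0.02],[0,0,0],[0,0,0],[0,0,0],[0,0,0]]}'
python3 - <<'E'
from h import *
p,R=place([508.6,262.4,8.9],[-.099,.918,.037,.382],[519.9,265.6],12.4,39,55)
need(p,R)
E
```

```text
clock: 20.85
tcp_pos: [0.5211, -0.2986, 0.0906]
tcp_rot: [-0.63, 0.673, -0.269, -0.278]
wrist_force: [-6.9, -9.4, 28.6]
grip_width: 0.0617
gripper_force: 30.0
t 20.9 tcp [ 521.1 -298.6   90.6] w 61.7 F [-6.9 -9.4 28.6] q [ 0.28  0.42 -0.32  1.9   1.03  1.19  2.47]
d mm [ -0.8   5.4 -23.9] units/50 [-0.02  0.11 -0.48]
rot/0.1 [0.11 0.06 0.06]
```

```bash

python3 -m creep '{"xyz":[[0,0,0.1],[0,0,0.2],[0,0,0.2],[0,0,0.1],[0,0,0]],"twist":[[0,0,0],[0,0,0],[0,0,0],[0,0,0],[0,0,0]]}'
python3 - <<'E'
from h import *
p,R=place([508.6,262.4,8.9],[-.099,.918,.037,.382],[519.9,265.6],12.4,39,55)
need(p,R)
s=shot('scene','s9');t=shot('top','t9'); A=np.c_[RX,RY,UP]
for n,i in(('top',t),('scene',s)):
    w=cv2.inRange(hsv(i),(0,0,120),(180,60,255))>0
    P=(cloud(i,w)*1000-RK)@A; P=P[(abs(P[:,0]-37)<45)&(abs(P[:,1])<45)&(P[:,2]>60)&(P[:,2]<200)]
    print(n,np.percentile(P[:,2],[90,99])); k=(P[:,2]>np.percentile(P[:,2],99)-9)&(P[:,0]<65)
    print(k.sum(),np.percentile(P[k],[2,50,98],axis=0).round(1).tolist())
cv2.imwrite('pics/c9.png',cv2.resize(s['color'][170:350,80:240],None,fx=3.3,fy=3.3))
E
```

```text
clock: 21.35
tcp_pos: [0.5216, -0.2927, 0.1154]
tcp_rot: [-0.634, 0.673, -0.265, -0.274]
wrist_force: [1.3, 0.7, -1.2]
grip_width: 0.0619
gripper_force: 30.0
t 21.4 tcp [ 521.6 -292.7  115.4] w 61.9 F [ 1.3  0.7 -1.2] q [ 0.29  0.38 -0.33  1.89  0.99  1.21  2.52]
d mm [ -1.3  -0.5 -48.7] units/50 [-0.03 -0.01 -0.97]
rot/0.1 [-0.01  0.04 -0.01]
top [161.21049614 164.0038529 ]
310 [[32.6, -27.9, 155.3], [45.4, 0.8, 158.7], [60.3, 30.3, 163.6]]
scene [159.66576988 178.65336982]Traceback (most recent call last):
  File "<stdin>", line 9, in <module>
    return _quantile_unchecked(
        a, q, axis, out, overwrite_input, method, keepdims, weights)
    return _ureduce(a,
                    func=_quantile_ureduce_func,
    ...<5 lines>...
                    overwrite_input=overwrite_input,
                    method=method)
    r = func(a, **kwargs)
    result = _quantile(arr,
                       quantiles=q,
    ...<2 lines>...
                       out=out,
                       weights=wgt)
    slices_having_nans = np.isnan(arr[-1, ...])
                                  ~~~^^^^^^^^^
IndexError: index -1 is out of bounds for axis 0 with size 0
```

```bash
cat >> h.py <<'E'
def topfit(t,px,zmin,lo=(0,0,120),hi=(180,60,255),xr=25):
    "fit top face of an upright box near rack x=px; rack-axes numbers"
    A=np.c_[RX,RY,UP]; w=cv2.inRange(hsv(t),lo,hi)>0; P=(cloud(t,w)*1000-RK)@A
    P=P[(abs(P[:,0]-px)<xr)&(abs(P[:,1])<42)&(P[:,2]>zmin)]
    for _ in range(4):
        c=np.linalg.lstsq(np.c_[P[:,:2],np.ones(len(P))],P[:,2],rcond=None)[0]; r=P[:,2]-np.c_[P[:,:2],np.ones(len(P))]@c
        P=P[abs(r)<max(3,2*r.std())]
    (cx,cy),wh,a=cv2.minAreaRect(P[:,:2].astype(np.float32))
    print('top n',len(P),'centre',round(cx,1),round(cy,1),'z',round(float(c@[cx,cy,1]),1),'wh',np.round(wh,1),'a',round(a,1),'slope x,y deg',np.rad2deg(np.arctan(c[:2])).round(1))
E
python3 - <<'E'
from h import *
topfit(load('t8'),40,180); topfit(load('t9'),46,148)
s=load('s9'); cv2.imwrite('pics/c9.png',cv2.resize(s['color'][170:350,80:240],None,fx=3.3,fy=3.3))
E
```

```text
top n 309 centre 41.0 -0.2 z 192.9 wh [28.2 61.6] a 0.2 slope x,y deg [-1.   0.6]
top n 314 centre 46.5 0.9 z 158.4 wh [29.1 60.9] a 0.9 slope x,y deg [-4.3  0.6]
```

View pics/c9.png

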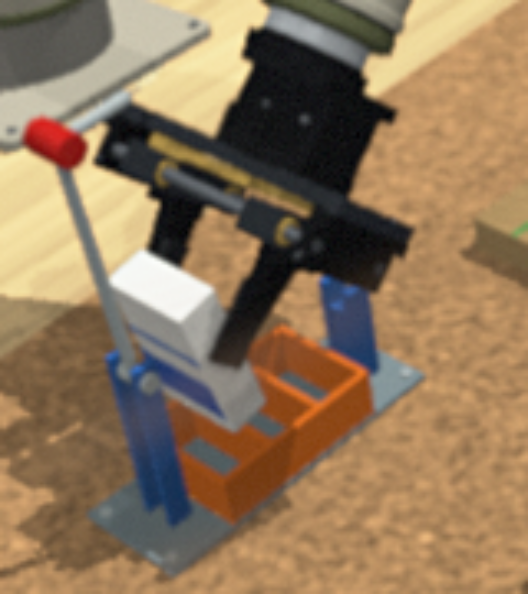

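The crop shows the box at (185,340) tilted in the grip, its top toward the hinge. I'll fit its large face with the scene depth.

```bash
cat >> h.py <<'E'
def facefit(s,box,lo=(95,60,40),hi=(135,255,255)):
    "plane through masked pixels in image box (u0,v0,u1,v1); tilt of the face normal above horizontal, rack axes"
    m=np.zeros(s['z_map'].shape,bool); u0,v0,u1,v1=box; m[v0:v1,u0:u1]=1
    if lo is not None: m&=cv2.inRange(hsv(s),lo,hi)>0
    P=(cloud(s,m)*1000-RK)@np.c_[RX,RY,UP]
    c=np.median(P,0); P=P[np.linalg.norm(P-c,axis=1)<45]
    for _ in range(6):
        c=P.mean(0); n=np.linalg.svd(P-c)[2][2]; r=(P-c)@n; P=P[abs(r)<max(2.5,2*r.std())]
    n*=np.sign(n[0]); print('face n',len(P),'cen',c.round(1),'normal',n.round(3),'elev deg',np.rad2deg(np.arcsin(n[2])).round(1),'res',r.std().round(2))
E
python3 - <<'E'
from h import *
facefit(load('s8'),(114,258,150,288)); s=load('s9')
facefit(s,(112,262,152,295))
facefit(s,(116,262,150,290),None)
E
```

```text
face n 278 cen [ 60.    2.8 119.5] normal [ 0.253 -0.127  0.959] elev deg 73.5 res 7.73
face n 295 cen [66.5  4.  98.7] normal [ 0.653  0.277 -0.705] elev deg -44.8 res 8.56
face n 655 cen [ 54.1  22.8 127.3] normal [ 0.732  0.663 -0.155] elev deg -8.9 res 6.04
```

```bash

python3 - <<'E'
from h import *
A=np.c_[RX,RY,UP]
for nm,z0,z1 in(('s8',128,186),('s9',110,150)):
    s=load(nm); m=np.zeros(s['z_map'].shape,bool); m[220:300,100:160]=1
    P=(cloud(s,m)*1000-RK)@A; P=P[(P[:,1]<25)&(P[:,1]>-26)&(P[:,2]>z0)&(P[:,2]<z1)&(P[:,0]>35)&(P[:,0]<70)]
    for _ in range(6):
        c=np.polyfit(P[:,2],P[:,0],1); r=P[:,0]-np.polyval(c,P[:,2]); P=P[abs(r)<max(3,2*r.std())]
    print(nm,len(P),'dx/dz deg',np.rad2deg(np.arctan(c[0])).round(1),'x at mid',np.polyval(c,(z0+z1)/2).round(1),r.std().round(2))
E
```

```text
s8 375 dx/dz deg 0.4 x at mid 53.4 0.8
s9 184 dx/dz deg 11.0 x at mid 56.1 0.51
```

```bash

python3 -m creep '{"xyz":[[0,0,0.2],[0,0,0.2],[0,0,0],[0,0,0],[0,0,0]],"twist":[[-0.6,0.04,0],[-0.7,0.04,0],[-0.6,0.04,0],[0,0,0],[0,0,0]]}'
python3 - <<'E'
from h import *
need([520,-293,70])
t=shot('top','t10'); s=shot('scene','s10'); topfit(t,43,165); A=np.c_[RX,RY,UP]
m=np.zeros(s['z_map'].shape,bool); m[210:300,100:160]=1
P=(cloud(s,m)*1000-RK)@A; P=P[(P[:,1]<25)&(P[:,1]>-26)&(P[:,2]>120)&(P[:,2]<165)&(P[:,0]>35)&(P[:,0]<70)]
for _ in range(6):
        c=np.polyfit(P[:,2],P[:,0],1); r=P[:,0]-np.polyval(c,P[:,2]); P=P[abs(r)<max(3,2*r.std())]
print(len(P),'dx/dz deg',np.rad2deg(np.arctan(c[0])).round(1),'x at mid',np.polyval(c,142).round(1),r.std().round(2))
E
```

```text
clock: 21.95
tcp_pos: [0.5209, -0.2927, 0.1338]
tcp_rot: [-0.608, 0.643, -0.322, -0.337]
wrist_force: [-0.7, 0.2, -1.4]
grip_width: 0.0615
gripper_force: 30.0
t 21.9 tcp [ 520.9 -292.7  133.8] w 61.5 F [-0.7  0.2 -1.4] q [ 0.19  0.43 -0.31  1.91  1.13  1.35  2.38]
d mm [ -0.9  -0.3 -63.8] units/50 [-0.02 -0.01 -1.28]
top n 335 centre 39.4 1.3 z 177.7 wh [28.9 60.9] a 0.2 slope x,y deg [ 0.8 -0.3]
284 dx/dz deg 1.9 x at mid 53.7 0.74
```

```bash

python3 -m creep '{"xyz":[[0,0,-0.2],[0,0,-0.2],[0,0,-0.2],[0,0,0],[0,0,0]],"twist":[[-0.15,0,0],[0,0,0],[0,0,0],[0,0,0],[0,0,0]]}'
python3 - <<'E'
from h import *
need([520.9,-292.7,61])
t=shot('top','t11'); topfit(t,40,130)
E
```

```text
clock: 22.55
tcp_pos: [0.521, -0.2931, 0.1045]
tcp_rot: [-0.605, 0.64, -0.328, -0.342]
wrist_force: [-0.3, -0.0, -1.5]
grip_width: 0.0616
gripper_force: 30.0
t 22.6 tcp [ 521.  -293.1  104.5] w 61.6 F [-0.3 -0.  -1.5] q [ 0.17  0.49 -0.3   1.92  1.17  1.34  2.32]
d mm [ -0.1   0.4 -43.5] units/50 [-0.    0.01 -0.87]
top n 316 centre 38.1 1.3 z 148.3 wh [60.7 28. ] a 89.9 slope x,y deg [5.4 0.3]
```

```bash

python3 -m creep '{"xyz":[[0,0,-0.1],[0,0,-0.1],[0,0,-0.1],[0,0,-0.1],[0,0,0]],"twist":[[0,0,0],[0,0,0],[0,0,0],[0,0,0],[0,0,0]]}'

```

```text
clock: 23.1
tcp_pos: [0.5207, -0.2929, 0.0836]
tcp_rot: [-0.605, 0.64, -0.327, -0.342]
wrist_force: [-0.7, 1.5, -1.6]
grip_width: 0.0621
gripper_force: 30.0
```

```bash

python3 -m creep '{"xyz":[[0,0,-0.1],[0,0,-0.1],[0,0,-0.1],[0,0,0],[0,0,0]],"twist":[[0,0,0],[0,0,0],[0,0,0],[0,0,0],[0,0,0]]}'
python3 - <<'E'
from h import *
t=shot('top','t12'); topfit(t,40,95)
E
```

```text
clock: 23.6
tcp_pos: [0.521, -0.293, 0.0694]
tcp_rot: [-0.605, 0.64, -0.328, -0.342]
wrist_force: [-1.5, -0.3, -0.9]
grip_width: 0.0616
gripper_force: 30.0
top n 287 centre 37.6 1.3 z 113.6 wh [60.2 27.7] a 89.7 slope x,y deg [ 3.4 -0.2]
```

```bash

python3 -m creep '{"xyz":[[0,0,-0.08],[0,0,-0.06],[0,0,0],[0,0,0],[0,0,0]],"twist":[[0,0,0],[0,0,0],[0,0,0],[0,0,0],[0,0,0]]}'
python3 -m creep '{"xyz":[[0,0,-0.03],[0,0,0],[0,0,0]],"twist":[[0,0,0],[0,0,0],[0,0,0]]}'
python3 - <<'E'
from h import *
t=shot('top','t12'); topfit(t,40,90)
E
```

```text
clock: 24.15
tcp_pos: [0.5211, -0.293, 0.0627]
tcp_rot: [-0.605, 0.64, -0.328, -0.342]
wrist_force: [-0.1, 0.2, -2.0]
grip_width: 0.0616
gripper_force: 30.0
clock: 24.45
tcp_pos: [0.521, -0.293, 0.0611]
tcp_rot: [-0.605, 0.64, -0.328, -0.342]
wrist_force: [0.3, 0.2, -1.2]
grip_width: 0.0615
gripper_force: 30.0
top n 282 centre 38.2 1.0 z 105.1 wh [28.5 61.7] a 1.5 slope x,y deg [1.1 0.1]
```

```bash

python3 -m creep '{"xyz":[[0,0,0],[0,0,0],[0,0,0],[0,0,0],[0,0,0]],"twist":[[0,0,0],[0,0,0],[0,0,0],[0,0,0],[0,0,0]]}' -1
python3 -m creep '{"xyz":[[0,0.05,0.1],[0,0.1,0.2],[0,0.2,0.4],[0,0.3,0.5],[0,0.3,0.6]],"twist":[[0,0,0],[0,0,0],[0,0,0],[0,0,0],[0,0,0]]}'
python3 -m creep '{"xyz":[[0,0.5,0.5],[0,0.5,0.3],[0,0.6,0.2],[0,0.6,0],[0,0.6,0]],"twist":[[0,0,0],[0,0,0],[0,0,0],[0,0,0],[0,0,0]]}'
python3 - <<'E'
from h import *
t=shot('top','t13'); topfit(t,40,90); boxes(t)
need([569,3,150],tool(85.4,[-.997,.08,1]))
E
```

```text
clock: 25.0
tcp_pos: [0.5211, -0.293, 0.0612]
tcp_rot: [-0.605, 0.64, -0.328, -0.342]
wrist_force: [0.2, 0.2, 0.5]
grip_width: 0.0858
gripper_force: 0.0
clock: 25.5
tcp_pos: [0.5206, -0.2446, 0.1522]
tcp_rot: [-0.605, 0.64, -0.328, -0.342]
wrist_force: [0.6, -0.1, -0.2]
grip_width: 0.0875
gripper_force: 0.0
clock: 26.0
tcp_pos: [0.521, -0.1038, 0.2025]
tcp_rot: [-0.605, 0.641, -0.328, -0.341]
wrist_force: [0.4, -0.2, -0.5]
grip_width: 0.087
gripper_force: 0.0
top n 291 centre 38.5 1.1 z 104.2 wh [28.4 61.7] a 0.4 slope x,y deg [2.  0.1]
t 26.1 tcp [521.5 -98.3 201.7] w 87.3 F [-1.2  3.8 -0.4] q [-0.05  0.42 -0.45  1.78  0.96  1.68  2.31]
d mm [ 47.5 101.3 -51.7] units/50 [ 0.95  2.03 -1.03]
rot/0.1 [ 12.72 -14.37 -11.25]
```

```bash

python3 - <<'E'
from h import *
need([540,13.2,190],tool(85.4,[-.641,.051,.766]))
E
python3 -m creep '{"xyz":[[0.05,0.2,0],[0.05,0.2,0],[0.05,0.2,0],[0.05,0.2,0],[0.05,0.2,0]],"twist":[[0.62,-0.7,-0.55],[0.62,-0.7,-0.55],[0.62,-0.7,-0.55],[0.62,-0.7,-0.55],[0.62,-0.7,-0.55]]}'
python3 -m creep '{"xyz":[[0.05,0.2,0],[0.05,0.2,0],[0.05,0.2,0],[0.05,0.2,0],[0.05,0.2,0]],"twist":[[0.62,-0.7,-0.55],[0.62,-0.7,-0.55],[0.62,-0.7,-0.55],[0.62,-0.7,-0.55],[0.62,-0.7,-0.55]]}'
python3 - <<'E'
from h import *
need([544,13.2,190],tool(85.4,[-.641,.051,.766]))
E
```

```text
t 26.1 tcp [521.5 -98.3 201.7] w 87.3 F [-1.2  3.8 -0.4] q [-0.05  0.42 -0.45  1.78  0.96  1.68  2.31]
d mm [ 18.5 111.5 -11.7] units/50 [ 0.37  2.23 -0.23]
rot/0.1 [ 12.13 -13.7  -11.72]
clock: 26.55
tcp_pos: [0.5337, -0.0545, 0.202]
tcp_rot: [-0.49, 0.809, -0.276, -0.169]
wrist_force: [0.0, -1.1, 0.0]
grip_width: 0.0871
gripper_force: 0.0
clock: 27.05
tcp_pos: [0.5462, -0.0047, 0.2022]
tcp_rot: [-0.341, 0.918, -0.203, 0.015]
wrist_force: [-0.9, -0.3, 0.2]
grip_width: 0.087
gripper_force: 0.0
t 27.1 tcp [546.2  -4.7 202.2] w 87.0 F [-0.9 -0.3  0.2] q [ 0.1   0.13 -0.47  1.82  0.5   1.22  1.74]
d mm [ -2.2  17.9 -12.2] units/50 [-0.04  0.36 -0.24]
rot/0.1 [ 6.21 -6.56 -5.99]
```

```bash

python3 -m creep '{"xyz":[[0,0.07,0],[0,0.07,0],[0,0.07,0],[0,0.07,0],[0,0.07,0]],"twist":[[0.62,-0.66,-0.6],[0.62,-0.66,-0.6],[0.62,-0.66,-0.6],[0.62,-0.66,-0.6],[0.62,-0.66,-0.6]]}'
python3 -m creep '{"xyz":[[0,0,0],[0,0,-0.2],[0,0,-0.4],[0,0,-0.5],[0,0,-0.5]],"twist":[[0.62,-0.66,-0.6],[0.62,-0.66,-0.6],[0.62,-0.66,-0.6],[0.62,-0.66,-0.6],[0.62,-0.66,-0.6]]}'
python3 - <<'E'
from h import *
need([544,13.2,9],tool(85.4,[-.641,.051,.766]))
E
```

```text
clock: 27.55
tcp_pos: [0.546, 0.0123, 0.2022]
tcp_rot: [-0.157, 0.963, -0.113, 0.186]
wrist_force: [0.1, 0.4, -0.1]
grip_width: 0.0871
gripper_force: 0.0
clock: 28.05
tcp_pos: [0.546, 0.0096, 0.1291]
tcp_rot: [0.026, 0.942, -0.025, 0.334]
wrist_force: [0.4, -1.5, 0.3]
grip_width: 0.0873
gripper_force: 0.0
t 28.1 tcp [546.    9.6 129.1] w 87.3 F [ 0.4 -1.5  0.3] q [ 0.34 -0.13 -0.54  2.35  0.51  0.28  0.84]
d mm [  -2.     3.6 -120.1] units/50 [-0.04  0.07 -2.4 ]
rot/0.1 [ 0.29 -0.18 -0.14]
```

```bash

python3 -m creep '{"xyz":[[-0.04,0.07,-0.4],[0,0,-0.5],[0,0,-0.5],[0,0,-0.3],[0,0,0]],"twist":[[0.28,-0.18,-0.14],[0,0,0],[0,0,0],[0,0,0],[0,0,0]]}'
python3 - <<'E'
from h import *
need([544,13.2,9],tool(85.4,[-.641,.051,.766]))
t=shot('top','t14'); boxes(t)
E
```

```text
clock: 28.55
tcp_pos: [0.5445, 0.0089, 0.0662]
tcp_rot: [0.037, 0.94, -0.021, 0.339]
wrist_force: [-1.4, 0.7, -0.0]
grip_width: 0.0871
gripper_force: 0.0
t 28.6 tcp [544.5   8.9  66.2] w 87.1 F [-1.4  0.7 -0. ] q [ 0.49  0.03 -0.72  2.4   1.37  0.23 -0.01]
d mm [ -0.5   4.3 -57.2] units/50 [-0.01  0.09 -1.14]
rot/0.1 [ 0.14 -0.07  0.03]
blob 773 (array([566.6,  11.6]), array([61.6, 90.1]), 85.3) z [0.0249 0.0277 0.0306]
blob 849 (array([579.8, 127.8]), array([100.2,  61.9]), 8.8) z [0.025  0.0277 0.0304]
```

```bash

python3 -m creep '{"xyz":[[0,0.09,-0.25],[0,0,-0.25],[0,0,-0.25],[0,0,-0.1],[0,0,0]],"twist":[[0.14,-0.07,0],[0,0,0],[0,0,0],[0,0,0],[0,0,0]]}'
python3 - <<'E'
from h import *
need([544,13.2,9],tool(85.4,[-.641,.051,.766]))
E
```

```text
clock: 29.1
tcp_pos: [0.545, 0.013, 0.0248]
tcp_rot: [0.04, 0.939, -0.015, 0.342]
wrist_force: [-0.2, 0.1, 0.8]
grip_width: 0.0874
gripper_force: 0.0
t 29.1 tcp [545.   13.   24.8] w 87.4 F [-0.2  0.1  0.8] q [ 0.59  0.19 -0.83  2.41  1.87  0.33 -0.47]
d mm [ -1.    0.2 -15.8] units/50 [-0.02  0.   -0.32]
rot/0.1 [-0.    0.    0.05]
```

```bash

python3 -m creep '{"xyz":[[-0.02,0,-0.15],[0,0,-0.12],[0,0,-0.03],[0,0,0],[0,0,0]],"twist":[[0,0,0.05],[0,0,0],[0,0,0],[0,0,0],[0,0,0]]}'
python3 -m creep '{"xyz":[[0,0,-0.02],[0,0,0],[0,0,0],[0,0,0],[0,0,0]],"twist":[[0,0,0],[0,0,0],[0,0,0],[0,0,0],[0,0,0]]}' 1
python3 -m creep '{"xyz":[[0,0,0],[0,0,0],[0,0,0],[0,0,0],[0,0,0]],"twist":[[0,0,0],[0,0,0],[0,0,0],[0,0,0],[0,0,0]]}' 1
python3 - <<'E'
from h import *
st=manip.state(); print(st['tcp_rot']); p,R=place(np.array(st['tcp_pos'])*1000,st['tcp_rot'],[561.7,11.8],-4.6,0,55); print(p,R.as_quat().round(4))
need([540,-20,215],R)
E
```

```text
clock: 29.6
tcp_pos: [0.5445, 0.0132, 0.0103]
tcp_rot: [0.037, 0.939, -0.013, 0.343]
wrist_force: [0.7, 0.1, 0.2]
grip_width: 0.087
gripper_force: 0.0
clock: 30.1
tcp_pos: [0.5442, 0.0134, 0.0088]
tcp_rot: [0.037, 0.939, -0.013, 0.343]
wrist_force: [-1.0, -0.2, 1.9]
grip_width: 0.0619
gripper_force: 30.0
clock: 30.6
tcp_pos: [0.5442, 0.0134, 0.0088]
tcp_rot: [0.037, 0.939, -0.013, 0.343]
wrist_force: [-1.4, -0.1, 4.7]
grip_width: 0.0616
gripper_force: 30.0
[ 0.03742497  0.93866656 -0.0130925   0.34253912]
[ 521.9 -254.3   72.6] [-0.6204  0.6612 -0.2883 -0.308 ]
t 30.6 tcp [544.2  13.4   8.8] w 61.6 F [-1.4 -0.1  4.7] q [ 0.72  0.29 -0.97  2.42  1.96  0.41 -0.5 ]
d mm [ -4.2 -33.4 206.2] units/50 [-0.08 -0.67  4.12]
rot/0.1 [-11.22  12.95  12.22]
```

```bash

python3 -m creep '{"xyz":[[0,0,0.1],[0,0,0.3],[0,0,0.5],[0,0,0.6],[0,0,0.6]],"twist":[[0,0,0],[0,0,0],[0,0,0],[0,0,0],[0,0,0]]}'
python3 -m creep '{"xyz":[[0,0,0.6],[0,0,0.6],[0,0,0.6],[0,0,0.3],[0,0,0]],"twist":[[0,0,0],[0,0,0],[0,0,0],[0,0,0],[0,0,0]]}'
python3 -m creep '{"xyz":[[0,-0.08,0],[0,-0.08,0],[0,-0.08,0],[0,-0.08,0],[0,-0.08,0]],"twist":[[-0.53,0.62,0.58],[-0.53,0.62,0.58],[-0.53,0.62,0.58],[-0.53,0.62,0.58],[-0.53,0.62,0.58]]}'
python3 -m creep '{"xyz":[[0,-0.08,0],[0,-0.08,0],[0,-0.08,0],[0,-0.08,0],[0,-0.08,0]],"twist":[[-0.53,0.62,0.58],[-0.53,0.62,0.58],[-0.53,0.62,0.58],[-0.53,0.62,0.58],[-0.53,0.62,0.58]]}'
python3 - <<'E'
from h import *
need([522,-150,215],Ro.from_quat([-.6204,.6612,-.2883,-.308]))
E
```

```text
clock: 31.1
tcp_pos: [0.5411, 0.009, 0.0763]
tcp_rot: [0.039, 0.941, -0.019, 0.336]
wrist_force: [-0.2, 0.3, -2.5]
grip_width: 0.0618
gripper_force: 30.0
clock: 31.6
tcp_pos: [0.5404, 0.0012, 0.1321]
tcp_rot: [0.042, 0.941, -0.029, 0.333]
wrist_force: [1.0, -0.2, -1.9]
grip_width: 0.0618
gripper_force: 30.0
clock: 32.1
tcp_pos: [0.5392, -0.0199, 0.129]
tcp_rot: [-0.143, 0.966, -0.112, 0.185]
wrist_force: [0.1, -0.1, -1.6]
grip_width: 0.0618
gripper_force: 30.0
clock: 32.6
tcp_pos: [0.5398, -0.04, 0.1291]
tcp_rot: [-0.318, 0.929, -0.187, 0.029]
wrist_force: [-0.3, -0.2, -2.9]
grip_width: 0.0615
gripper_force: 30.0
t 32.6 tcp [539.8 -40.  129.1] w 61.5 F [-0.3 -0.2 -2.9] q [ 0.4   0.2  -0.7   1.93  0.58  1.06  1.65]
d mm [ -17.8 -110.    85.9] units/50 [-0.36 -2.2   1.72]
rot/0.1 [-5.47  6.93  6.31]
```

```bash

python3 -m creep '{"xyz":[[0,0,0.4],[0,0,0.4],[0,0,0.4],[0,0,0.4],[0,-0.08,0.2]],"twist":[[-0.53,0.65,0.6],[-0.53,0.65,0.6],[-0.53,0.65,0.6],[-0.53,0.65,0.6],[-0.53,0.65,0.6]]}'
python3 -m creep '{"xyz":[[-0.04,-0.3,0],[-0.04,-0.3,0],[-0.04,-0.3,0],[-0.04,-0.3,0],[-0.04,-0.3,0]],"twist":[[-0.53,0.65,0.6],[-0.53,0.65,0.6],[-0.53,0.65,0.6],[-0.53,0.65,0.6],[-0.53,0.65,0.6]]}'
python3 - <<'E'
from h import *
need([522,-254.3,165],Ro.from_quat([-.6204,.6612,-.2883,-.308]))
E
```

```text
clock: 33.1
tcp_pos: [0.5409, -0.0432, 0.2209]
tcp_rot: [-0.479, 0.832, -0.248, -0.134]
wrist_force: [-1.1, 0.0, -1.4]
grip_width: 0.0617
gripper_force: 30.0
clock: 33.6
tcp_pos: [0.5304, -0.119, 0.219]
tcp_rot: [-0.608, 0.679, -0.291, -0.29]
wrist_force: [1.2, 0.0, -2.3]
grip_width: 0.0616
gripper_force: 30.0
t 33.6 tcp [ 530.4 -119.   219. ] w 61.6 F [ 1.2  0.  -2.3] q [ 0.25  0.39 -0.7   1.74  0.95  1.66  2.35]
d mm [  -8.4 -135.3  -54. ] units/50 [-0.17 -2.71 -1.08]
rot/0.1 [-0.2   0.45  0.26]
```

```bash

python3 -m creep '{"xyz":[[-0.04,-0.5,0],[-0.04,-0.5,0],[-0.04,-0.5,0],[-0.04,-0.5,0],[0,-0.4,0]],"twist":[[-0.04,0.1,0.05],[-0.04,0.1,0.05],[-0.04,0.1,0.05],[-0.04,0.1,0.05],[-0.04,0.1,0.05]]}'
python3 -m creep '{"xyz":[[0,-0.2,-0.1],[0,-0.05,-0.2],[0,0,-0.2],[0,0,-0.2],[0,0,0]],"twist":[[0,0,0],[0,0,0],[0,0,0],[0,0,0],[0,0,0]]}'
python3 - <<'E'
from h import *
need([522,-254.3,165],Ro.from_quat([-.6204,.6612,-.2883,-.308]))
t=shot('top','t15'); topfit(t,0,170,(5,30,60),(30,200,255))
E
```

```text
clock: 34.1
tcp_pos: [0.5217, -0.2402, 0.2191]
tcp_rot: [-0.62, 0.662, -0.286, -0.309]
wrist_force: [-1.0, -0.4, -2.0]
grip_width: 0.0619
gripper_force: 30.0
clock: 34.6
tcp_pos: [0.521, -0.2496, 0.1825]
tcp_rot: [-0.622, 0.661, -0.284, -0.31]
wrist_force: [-0.2, 0.0, -1.5]
grip_width: 0.0617
gripper_force: 30.0
t 34.6 tcp [ 521.  -249.6  182.5] w 61.7 F [-0.2  0.  -1.5] q [ 0.42  0.38 -0.63  1.84  1.05  1.47  2.49]
d mm [  1.   -4.7 -17.5] units/50 [ 0.02 -0.09 -0.35]
rot/0.1 [-0.04 -0.09  0.02]
top n 369 centre -6.4 4.0 z 213.3 wh [72.8 29.4] a 89.7 slope x,y deg [2.7 0.2]
```

```bash

python3 -m creep '{"xyz":[[0.02,-0.09,-0.2],[0,0,-0.3],[0,0,-0.3],[0,0,-0.2],[0,0,0]],"twist":[[-0.04,-0.09,0],[0,0,0],[0,0,0],[0,0,0],[0,0,0]]}'
python3 -m creep '{"xyz":[[0,0,0],[0,0,0]],"twist":[[0,0,0],[0,0,0]]}'
python3 - <<'E'
from h import *
need([522,-254.3,72.6],Ro.from_quat([-.6204,.6612,-.2883,-.308]))
t=shot('top','t15'); topfit(t,0,130,(5,30,60),(25,170,255),20)
s=shot('scene','s15'); cv2.imwrite('pics/c15.png',cv2.resize(s['color'][170:350,80:240],None,fx=3.3,fy=3.3))
E
```

```text
clock: 35.15
tcp_pos: [0.5215, -0.2552, 0.1325]
tcp_rot: [-0.619, 0.662, -0.288, -0.309]
wrist_force: [-0.7, 0.5, -2.2]
grip_width: 0.0619
gripper_force: 30.0
clock: 35.35
tcp_pos: [0.5227, -0.2552, 0.1352]
tcp_rot: [-0.619, 0.663, -0.289, -0.308]
wrist_force: [-0.8, 0.4, -2.3]
grip_width: 0.0613
gripper_force: 30.0
t 35.4 tcp [ 522.7 -255.2  135.2] w 61.3 F [-0.8  0.4 -2.3] q [ 0.4   0.45 -0.6   1.87  1.1   1.43  2.4 ]
d mm [ -0.7   0.9 -62.6] units/50 [-0.01  0.02 -1.25]
rot/0.1 [0.01 0.03 0.04]
top n 327 centre -0.7 4.2 z 166.2 wh [71.9 28.6] a 89.8 slope x,y deg [2.5 0.3]
```

View pics/c15.png

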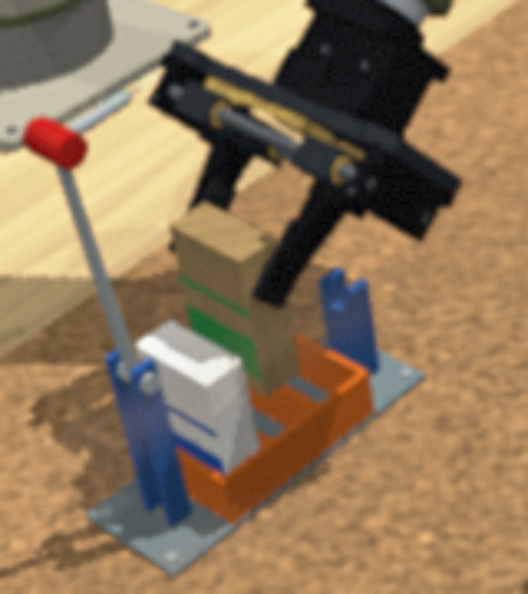

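The crop shows box B seated at (200,400) and box C upright at (235,300) above the middle pocket. I'm lowering C.

```bash

python3 -m creep '{"xyz":[[0,0.01,-0.1],[0,0,-0.1],[0,0,-0.1],[0,0,-0.1],[0,0,0]],"twist":[[0,0,0],[0,0,0],[0,0,0],[0,0,0],[0,0,0]]}'
python3 -m creep '{"xyz":[[0,0,-0.1],[0,0,-0.1],[0,0,0],[0,0,0]],"twist":[[0,0,0],[0,0,0],[0,0,0],[0,0,0]]}'
python3 - <<'E'
from h import *
need([522,-254.3,72.6],Ro.from_quat([-.6204,.6612,-.2883,-.308]))
t=shot('top','t15'); topfit(t,0,110,(5,30,60),(25,170,255),20)
E
```

```text
clock: 35.95
tcp_pos: [0.5219, -0.2547, 0.1137]
tcp_rot: [-0.619, 0.662, -0.288, -0.308]
wrist_force: [0.6, -0.1, -1.7]
grip_width: 0.062
gripper_force: 30.0
clock: 36.35
tcp_pos: [0.5223, -0.2547, 0.1046]
tcp_rot: [-0.619, 0.663, -0.289, -0.308]
wrist_force: [-0.3, -0.4, -1.5]
grip_width: 0.062
gripper_force: 30.0
t 36.4 tcp [ 522.3 -254.7  104.6] w 62.0 F [-0.3 -0.4 -1.5] q [ 0.39  0.49 -0.59  1.88  1.13  1.41  2.34]
d mm [ -0.3   0.4 -32. ] units/50 [-0.01  0.01 -0.64]
rot/0.1 [0.01 0.02 0.04]
top n 299 centre -1.3 -0.3 z 135.5 wh [81.  28.6] a 88.6 slope x,y deg [1.4 0.7]
```

Its bottom is inside the pocket without contact, so I continue down.

```bash

python3 -m creep '{"xyz":[[0,0,-0.12],[0,0,-0.12],[0,0,-0.12],[0,0,0],[0,0,0]],"twist":[[0,0,0],[0,0,0],[0,0,0],[0,0,0],[0,0,0]]}'
python3 -m creep '{"xyz":[[0,0,-0.1],[0,0,-0.08],[0,0,0],[0,0,0]],"twist":[[0,0,0],[0,0,0],[0,0,0],[0,0,0]]}'
python3 - <<'E'
from h import *
need([522,-254.3,72.6])
t=shot('top','t15'); topfit(t,0,90,(5,30,60),(25,170,255),20)
E
```

```text
clock: 36.9
tcp_pos: [0.5222, -0.2547, 0.0864]
tcp_rot: [-0.619, 0.663, -0.289, -0.308]
wrist_force: [0.4, 0.2, -1.7]
grip_width: 0.0621
gripper_force: 30.0
clock: 37.3
tcp_pos: [0.5223, -0.2547, 0.0776]
tcp_rot: [-0.619, 0.663, -0.289, -0.308]
wrist_force: [0.3, -0.7, -1.7]
grip_width: 0.062
gripper_force: 30.0
t 37.3 tcp [ 522.3 -254.7   77.6] w 62.0 F [ 0.3 -0.7 -1.7] q [ 0.38  0.54 -0.58  1.89  1.16  1.39  2.3 ]
d mm [-0.3  0.4 -5. ] units/50 [-0.01  0.01 -0.1 ]
top n 269 centre -2.4 -0.3 z 108.5 wh [27.5 61.6] a 0.1 slope x,y deg [ 2.6 -0. ]
```

```bash

python3 -m creep '{"xyz":[[0,-0.02,-0.05],[0,0,-0.03],[0,0,0],[0,0,0]],"twist":[[0,0,0],[0,0,0],[0,0,0],[0,0,0]]}'
python3 -m creep '{"xyz":[[0,0,0],[0,0,0],[0,0,0],[0,0,0],[0,0,0]],"twist":[[0,0,0],[0,0,0],[0,0,0],[0,0,0],[0,0,0]]}' -1
python3 -m creep '{"xyz":[[0,0.05,0.1],[0,0.1,0.2],[0,0.2,0.4],[0,0.3,0.5],[0,0.3,0.6]],"twist":[[0,0,0],[0,0,0],[0,0,0],[0,0,0],[0,0,0]]}'
python3 -m creep '{"xyz":[[0,0.5,0.5],[0,0.5,0.3],[0,0.6,0.2],[0,0.6,0],[0,0.6,0]],"twist":[[0,0,0],[0,0,0],[0,0,0],[0,0,0],[0,0,0]]}'
python3 - <<'E'
from h import *
t=shot('top','t16'); topfit(t,0,90,(5,30,60),(25,170,255),20); topfit(t,40,90); boxes(t)
need([560,110,200],tool(98.9,[-.643*.988,-.643*.155,.766]))
E
```

```text
clock: 37.75
tcp_pos: [0.5223, -0.2557, 0.0736]
tcp_rot: [-0.619, 0.663, -0.289, -0.308]
wrist_force: [0.4, 0.6, -2.4]
grip_width: 0.0617
gripper_force: 30.0
clock: 38.25
tcp_pos: [0.5224, -0.2558, 0.0738]
tcp_rot: [-0.619, 0.663, -0.289, -0.308]
wrist_force: [-0.0, 0.6, 0.2]
grip_width: 0.086
gripper_force: 0.0
clock: 38.75
tcp_pos: [0.522, -0.2073, 0.1649]
tcp_rot: [-0.619, 0.662, -0.288, -0.308]
wrist_force: [1.2, -0.3, 1.0]
grip_width: 0.0872
gripper_force: 0.0
clock: 39.25
tcp_pos: [0.5222, -0.0665, 0.2151]
tcp_rot: [-0.619, 0.663, -0.289, -0.307]
wrist_force: [0.1, 0.0, -0.3]
grip_width: 0.0871
gripper_force: 0.0
top n 271 centre -0.7 0.6 z 104.4 wh [27.7 61.7] a 0.9 slope x,y deg [1.4 0.2]
top n 288 centre 38.4 0.9 z 104.3 wh [28.7 61.6] a 1.1 slope x,y deg [ 0.2 -0.3]
t 39.3 tcp [522.4 -61.2 214.4] w 87.4 F [-2.5  3.3 -0.1] q [ 0.15  0.44 -0.74  1.71  0.93  1.75  2.31]
d mm [ 37.6 171.2 -14.4] units/50 [ 0.75  3.42 -0.29]
rot/0.1 [ 12.35 -11.21 -10.48]
```

```bash

python3 -m creep '{"xyz":[[0,0.36,0],[0,0.36,0],[0,0.36,0],[0,0.36,0],[0,0.36,0]],"twist":[[0.62,-0.56,-0.52],[0.62,-0.56,-0.52],[0.62,-0.56,-0.52],[0.62,-0.56,-0.52],[0.62,-0.56,-0.52]]}'
python3 -m creep '{"xyz":[[0,0.36,0],[0,0.36,0],[0,0.36,0],[0,0.36,0],[0,0.36,0]],"twist":[[0.62,-0.56,-0.52],[0.62,-0.56,-0.52],[0.62,-0.56,-0.52],[0.62,-0.56,-0.52],[0.62,-0.56,-0.52]]}'
python3 - <<'E'
from h import *
t=shot('top','t17'); boxes(t)
need([555,125.1,150],tool(98.9,[-.643*.988,-.643*.155,.766]))
E
```

```text
clock: 39.8
tcp_pos: [0.5223, 0.0231, 0.2146]
tcp_rot: [-0.521, 0.81, -0.224, -0.147]
wrist_force: [0.7, -0.5, -0.4]
grip_width: 0.087
gripper_force: 0.0
clock: 40.3
tcp_pos: [0.5222, 0.1129, 0.2146]
tcp_rot: [-0.393, 0.908, -0.146, 0.021]
wrist_force: [-0.6, 0.3, 0.2]
grip_width: 0.0872
gripper_force: 0.0
t 40.4 tcp [521.9 115.3 215.1] w 86.9 F [1.  3.4 0.5] q [ 0.27  0.17 -0.84  1.76  0.44  1.29  1.7 ]
d mm [ 33.1   9.8 -65.1] units/50 [ 0.66  0.2  -1.3 ]
rot/0.1 [ 6.08 -5.56 -5.23]
```

```bash

python3 -m creep '{"xyz":[[0,0.04,0],[0,0.04,0],[0,0.04,0],[0,0.04,0],[0,0.04,0]],"twist":[[0.61,-0.56,-0.52],[0.61,-0.56,-0.52],[0.61,-0.56,-0.52],[0.61,-0.56,-0.52],[0.61,-0.56,-0.52]]}'
python3 -m creep '{"xyz":[[0.1,0,0],[0.1,0,0],[0.1,0,0],[0.1,0,-0.1],[0.1,0,-0.2]],"twist":[[0.61,-0.56,-0.52],[0.61,-0.56,-0.52],[0.61,-0.56,-0.52],[0.61,-0.56,-0.52],[0.61,-0.56,-0.52]]}'
python3 -m creep '{"xyz":[[0,0,-0.4],[0,0,-0.4],[0,0,-0.4],[0,0,0],[0,0,0]],"twist":[[0,0,0],[0,0,0],[0,0,0],[0,0,0],[0,0,0]]}'
python3 - <<'E'
from h import *
t=shot('top','t17'); boxes(t)
need([562.2,125.1,9],tool(98.9,[-.643*.988,-.643*.155,.766]))
E
```

```text
clock: 40.85
tcp_pos: [0.5222, 0.1216, 0.2143]
tcp_rot: [-0.242, 0.95, -0.063, 0.186]
wrist_force: [0.1, 0.2, -1.2]
grip_width: 0.0869
gripper_force: 0.0
clock: 41.35
tcp_pos: [0.5477, 0.1218, 0.1998]
tcp_rot: [-0.076, 0.937, 0.025, 0.341]
wrist_force: [1.4, 0.9, -0.3]
grip_width: 0.0871
gripper_force: 0.0
clock: 41.85
tcp_pos: [0.5474, 0.1215, 0.1391]
tcp_rot: [-0.077, 0.937, 0.025, 0.339]
wrist_force: [-0.1, -0.2, 1.0]
grip_width: 0.087
gripper_force: 0.0
blob 862 (array([580. , 127.8]), array([100.2,  62. ]), 9.0) z [0.0251 0.0277 0.0305]
t 41.9 tcp [547.8 121.7 139.7] w 86.6 F [ 0.3  0.9 -0.5] q [ 0.6  -0.13 -0.93  2.3   0.1   0.24  1.28]
d mm [  14.4    3.4 -130.7] units/50 [ 0.29  0.07 -2.61]
rot/0.1 [ 0.05 -0.03 -0.06]
```

```bash

python3 -m creep '{"xyz":[[0.14,0.04,-0.3],[0.14,0.03,-0.3],[0,0,-0.4],[0,0,-0.4],[0,0,-0.3]],"twist":[[0,0,0],[0,0,0],[0,0,0],[0,0,0],[0,0,0]]}'
python3 -m creep '{"xyz":[[0,0,-0.2],[0,0,-0.2],[0,0,-0.1],[0,0,0],[0,0,0]],"twist":[[0,0,0],[0,0,0],[0,0,0],[0,0,0],[0,0,0]]}'
python3 - <<'E'
from h import *
need([562.2,125.1,9],tool(98.9,[-.643*.988,-.643*.155,.766]))
E
```

```text
clock: 42.4
tcp_pos: [0.5558, 0.1191, 0.078]
tcp_rot: [-0.075, 0.94, 0.019, 0.333]
wrist_force: [-0.3, -0.6, 0.9]
grip_width: 0.087
gripper_force: 0.0
clock: 42.9
tcp_pos: [0.555, 0.12, 0.0528]
tcp_rot: [-0.076, 0.94, 0.02, 0.332]
wrist_force: [-0.1, 0.2, -0.2]
grip_width: 0.0874
gripper_force: 0.0
t 42.9 tcp [555.  120.   52.8] w 87.4 F [-0.1  0.2 -0.2] q [ 0.62  0.19 -1.02  2.34  1.51  0.29 -0.01]
d mm [  7.2   5.1 -43.8] units/50 [ 0.14  0.1  -0.88]
rot/0.1 [ 0.16 -0.17 -0.01]
```

```bash

python3 -m creep '{"xyz":[[0.14,0.1,-0.1],[0,0,-0.2],[0,0,-0.2],[0,0,-0.1],[0,0,0]],"twist":[[0.16,-0.17,0],[0,0,0],[0,0,0],[0,0,0],[0,0,0]]}'
python3 - <<'E'
from h import *
need([562.2,125.1,9],tool(98.9,[-.643*.988,-.643*.155,.766]))
E
```

```text
clock: 43.4
tcp_pos: [0.5615, 0.1246, 0.0219]
tcp_rot: [-0.073, 0.937, 0.027, 0.34]
wrist_force: [0.4, -0.5, -0.2]
grip_width: 0.0874
gripper_force: 0.0
t 43.4 tcp [561.5 124.6  21.9] w 87.4 F [ 0.4 -0.5 -0.2] q [ 0.59  0.33 -1.01  2.34  1.86  0.38 -0.31]
d mm [  0.7   0.5 -12.9] units/50 [ 0.01  0.01 -0.26]
rot/0.1 [-0.   -0.02  0.  ]
```

```bash

python3 -m creep '{"xyz":[[0.01,0.01,-0.12],[0,0,-0.1],[0,0,-0.04],[0,0,0],[0,0,0]],"twist":[[0,0,0],[0,0,0],[0,0,0],[0,0,0],[0,0,0]]}'
python3 -m creep '{"xyz":[[0,0,0],[0,0,0],[0,0,0],[0,0,0],[0,0,0]],"twist":[[0,0,0],[0,0,0],[0,0,0],[0,0,0],[0,0,0]]}' 1
python3 -m creep '{"xyz":[[0,0,0],[0,0,0],[0,0,0],[0,0,0],[0,0,0]],"twist":[[0,0,0],[0,0,0],[0,0,0],[0,0,0],[0,0,0]]}' 1
python3 - <<'E'
from h import *
st=manip.state(); print(st['tcp_rot']); p,R=place(np.array(st['tcp_pos'])*1000,st['tcp_rot'],[579.9,127.8],8.9,-39,55); print(p,R.as_quat().round(4))
need([540,0,215],R)
E
python3 -m creep '{"xyz":[[0,0,0.1],[0,0,0.3],[0,0,0.5],[0,0,0.5],[0,0,0.5]],"twist":[[0,0,0],[0,0,0],[0,0,0],[0,0,0],[0,0,0]]}'
python3 -m creep '{"xyz":[[0,0,0.5],[0,0,0.5],[0,0,0.5],[0,0,0.3],[0,0,0]],"twist":[[0,0,0],[0,0,0],[0,0,0],[0,0,0],[0,0,0]]}'
```

```text
clock: 43.9
tcp_pos: [0.5618, 0.1255, 0.0091]
tcp_rot: [-0.073, 0.937, 0.027, 0.34]
wrist_force: [-0.0, -0.0, 1.4]
grip_width: 0.0869
gripper_force: 0.0
clock: 44.4
tcp_pos: [0.5618, 0.1253, 0.0089]
tcp_rot: [-0.073, 0.937, 0.027, 0.34]
wrist_force: [-0.3, -1.2, 1.9]
grip_width: 0.062
gripper_force: 30.0
clock: 44.9
tcp_pos: [0.5618, 0.1253, 0.0089]
tcp_rot: [-0.073, 0.937, 0.027, 0.34]
wrist_force: [-3.1, -2.3, 4.1]
grip_width: 0.0618
gripper_force: 30.0
[-0.07292805  0.93705273  0.02682259  0.34043243]
[ 524.2 -215.2   73.2] [-0.62    0.6607 -0.2895 -0.3086]
t 44.9 tcp [561.8 125.3   8.9] w 61.8 F [-3.1 -2.3  4.1] q [ 0.59  0.39 -1.01  2.34  1.94  0.42 -0.36]
d mm [ -21.8 -125.3  206.1] units/50 [-0.44 -2.51  4.12]
rot/0.1 [-12.36  11.27  10.47]
clock: 45.4
tcp_pos: [0.5608, 0.1243, 0.0861]
tcp_rot: [-0.073, 0.938, 0.025, 0.338]
wrist_force: [0.1, -0.7, -3.7]
grip_width: 0.0616
gripper_force: 30.0
clock: 45.9
tcp_pos: [0.5602, 0.1183, 0.1345]
tcp_rot: [-0.069, 0.939, 0.019, 0.335]
wrist_force: [0.1, -0.0, -2.9]
grip_width: 0.0621
gripper_force: 30.0
```

```bash

python3 -m creep '{"xyz":[[-0.05,0,0.4],[-0.05,0,0.4],[-0.05,0,0.4],[-0.05,0,0.4],[-0.05,0,0.2]],"twist":[[-0.6,0.55,0.5],[-0.6,0.55,0.5],[-0.6,0.55,0.5],[-0.6,0.55,0.5],[-0.6,0.55,0.5]]}'
python3 -m creep '{"xyz":[[-0.05,-0.3,0],[-0.05,-0.3,0],[-0.05,-0.3,0],[-0.05,-0.3,0],[-0.05,-0.3,0]],"twist":[[-0.6,0.55,0.5],[-0.6,0.55,0.5],[-0.6,0.55,0.5],[-0.6,0.55,0.5],[-0.6,0.55,0.5]]}'
python3 -m creep '{"xyz":[[0,-0.3,0],[0,-0.3,0],[0,-0.3,0],[0,-0.3,0],[0,-0.3,0]],"twist":[[-0.6,0.55,0.5],[-0.6,0.55,0.5],[-0.6,0.55,0.5],[-0.6,0.55,0.5],[-0.6,0.55,0.5]]}'
python3 - <<'E'
from h import *
need([524.2,-100,215],Ro.from_quat([-.62,.6607,-.2895,-.3086]))
E
```

```text
clock: 46.4
tcp_pos: [0.5481, 0.1162, 0.2243]
tcp_rot: [-0.23, 0.953, -0.074, 0.184]
wrist_force: [0.9, 0.3, -3.2]
grip_width: 0.0617
gripper_force: 30.0
clock: 46.9
tcp_pos: [0.5359, 0.0403, 0.2225]
tcp_rot: [-0.378, 0.912, -0.159, 0.023]
wrist_force: [-0.7, 0.3, -2.2]
grip_width: 0.0619
gripper_force: 30.0
clock: 47.4
tcp_pos: [0.5366, -0.0341, 0.2226]
tcp_rot: [-0.504, 0.819, -0.236, -0.139]
wrist_force: [-0.3, 0.4, -1.9]
grip_width: 0.0619
gripper_force: 30.0
t 47.4 tcp [536.6 -34.1 222.6] w 61.9 F [-0.3  0.4 -1.9] q [ 0.41  0.34 -0.92  1.69  0.75  1.57  2.03]
d mm [-12.4 -65.9  -7.6] units/50 [-0.25 -1.32 -0.15]
rot/0.1 [-3.05  3.27  2.86]
```

```bash

python3 -m creep '{"xyz":[[-0.05,-0.3,0],[-0.05,-0.3,0],[-0.05,-0.3,0],[-0.05,-0.3,0],[-0.05,-0.3,0]],"twist":[[-0.6,0.65,0.57],[-0.6,0.65,0.57],[-0.6,0.65,0.57],[-0.6,0.65,0.57],[-0.6,0.65,0.57]]}'
python3 -m creep '{"xyz":[[0,-0.4,0],[0,-0.4,0],[0,-0.4,0],[0,-0.4,0],[0,0,0]],"twist":[[0,0,0],[0,0,0],[0,0,0],[0,0,0],[0,0,0]]}'
python3 - <<'E'
from h import *
need([524.2,-215.2,150],Ro.from_quat([-.62,.6607,-.2895,-.3086]))
E
```

```text
clock: 47.9
tcp_pos: [0.5243, -0.1084, 0.2227]
tcp_rot: [-0.619, 0.662, -0.289, -0.307]
wrist_force: [-0.6, -0.2, -2.3]
grip_width: 0.0618
gripper_force: 30.0
clock: 48.4
tcp_pos: [0.5231, -0.1912, 0.2229]
tcp_rot: [-0.617, 0.664, -0.288, -0.308]
wrist_force: [0.0, -0.1, -3.1]
grip_width: 0.0617
gripper_force: 30.0
t 48.4 tcp [ 523.1 -191.2  222.9] w 61.7 F [ 0.  -0.1 -3.1] q [ 0.47  0.39 -0.83  1.78  1.04  1.63  2.45]
d mm [  1.1 -24.  -72.9] units/50 [ 0.02 -0.48 -1.46]
rot/0.1 [-0.04  0.02  0.09]
```

```bash

python3 -m creep '{"xyz":[[0.02,-0.2,0],[0,-0.2,0],[0,-0.08,-0.2],[0,0,-0.3],[0,0,-0.3]],"twist":[[0,0,0.04],[0,0,0.04],[0,0,0],[0,0,0],[0,0,0]]}'
python3 -m creep '{"xyz":[[0,0,-0.3],[0,0,-0.3],[0,0,-0.2],[0,0,0],[0,0,0]],"twist":[[0,0,0],[0,0,0],[0,0,0],[0,0,0],[0,0,0]]}'
python3 - <<'E'
from h import *
need([524.2,-215.2,73.2],Ro.from_quat([-.62,.6607,-.2895,-.3086]))
t=shot('top','t18'); topfit(t,-39,130,(5,30,60),(25,170,255),20)
s=shot('scene','s18'); cv2.imwrite('pics/c18.png',cv2.resize(s['color'][170:350,80:240],None,fx=3.3,fy=3.3))
E
```

```text
clock: 48.9
tcp_pos: [0.523, -0.2111, 0.1811]
tcp_rot: [-0.623, 0.661, -0.285, -0.307]
wrist_force: [-0.1, 0.5, -2.7]
grip_width: 0.0616
gripper_force: 30.0
clock: 49.4
tcp_pos: [0.5233, -0.2112, 0.1428]
tcp_rot: [-0.623, 0.661, -0.285, -0.307]
wrist_force: [-0.2, 0.4, -2.3]
grip_width: 0.0616
gripper_force: 30.0
t 49.4 tcp [ 523.3 -211.2  142.8] w 61.6 F [-0.2  0.4 -2.3] q [ 0.47  0.49 -0.79  1.85  1.11  1.54  2.35]
d mm [  0.9  -4.  -69.6] units/50 [ 0.02 -0.08 -1.39]
rot/0.1 [-0.1  -0.05 -0.03]
top n 335 centre -44.0 1.4 z 172.8 wh [71.8 28.8] a 89.5 slope x,y deg [2.9 0.1]
```

View pics/c18.png

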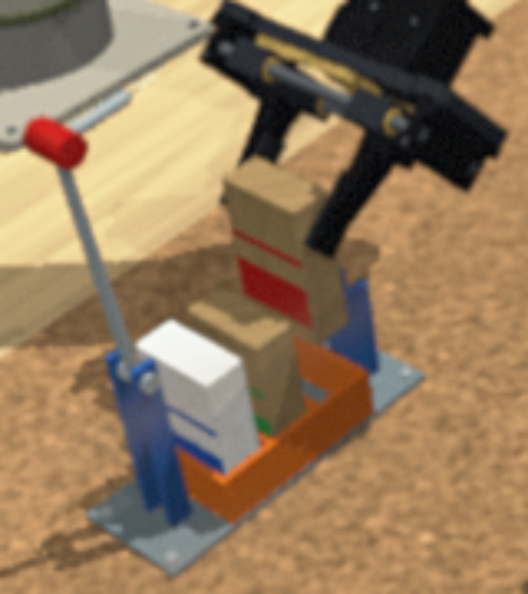

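Box A hangs upright at (285,250), about 4-5 mm toward the catch. I'll correct that and lower.

```bash

python3 -m creep '{"xyz":[[0.02,-0.09,-0.1],[0,0,-0.1],[0,0,-0.1],[0,0,-0.1],[0,0,0]],"twist":[[-0.1,-0.05,0],[0,0,0],[0,0,0],[0,0,0],[0,0,0]]}'
python3 -m creep '{"xyz":[[0,0,0],[0,0,0]],"twist":[[0,0,0],[0,0,0]]}'
python3 - <<'E'
from h import *
need([524.2,-215.2,73.2],Ro.from_quat([-.62,.6607,-.2895,-.3086]))
t=shot('top','t18'); topfit(t,-39,130,(5,30,60),(25,170,255),20)
E
```

```text
clock: 50.0
tcp_pos: [0.5237, -0.2157, 0.1218]
tcp_rot: [-0.621, 0.66, -0.29, -0.308]
wrist_force: [0.0, -0.2, -2.2]
grip_width: 0.0621
gripper_force: 30.0
clock: 50.2
tcp_pos: [0.5242, -0.2157, 0.1229]
tcp_rot: [-0.621, 0.66, -0.29, -0.308]
wrist_force: [-0.4, -0.4, -2.2]
grip_width: 0.062
gripper_force: 30.0
t 50.2 tcp [ 524.2 -215.7  122.9] w 62.0 F [-0.4 -0.4 -2.2] q [ 0.46  0.52 -0.77  1.86  1.15  1.53  2.31]
d mm [  0.    0.5 -49.7] units/50 [ 0.    0.01 -0.99]
rot/0.1 [ 0.    0.01 -0.03]
top n 297 centre -40.3 4.7 z 153.2 wh [73.3 28.3] a 89.7 slope x,y deg [0.6 0.6]
```

```bash

python3 -m creep '{"xyz":[[0,-0.01,-0.1],[0,0,-0.1],[0,0,-0.1],[0,0,0],[0,0,0]],"twist":[[0,0,0],[0,0,0],[0,0,0],[0,0,0],[0,0,0]]}'
python3 -m creep '{"xyz":[[0,0,-0.12],[0,0,-0.12],[0,0,-0.12],[0,0,0],[0,0,0]],"twist":[[0,0,0],[0,0,0],[0,0,0],[0,0,0],[0,0,0]]}'
python3 -m creep '{"xyz":[[0,0,-0.1],[0,0,-0.1],[0,0,0],[0,0,0]],"twist":[[0,0,0],[0,0,0],[0,0,0],[0,0,0]]}'
python3 - <<'E'
from h import *
need([524.2,-215.2,73.2])
t=shot('top','t19'); topfit(t,-39,90,(5,30,60),(25,170,255),20)
E
```

```text
clock: 50.75
tcp_pos: [0.524, -0.2163, 0.1075]
tcp_rot: [-0.621, 0.66, -0.29, -0.308]
wrist_force: [-0.6, 0.7, -2.5]
grip_width: 0.0615
gripper_force: 30.0
clock: 51.25
tcp_pos: [0.524, -0.2163, 0.0895]
tcp_rot: [-0.621, 0.66, -0.29, -0.308]
wrist_force: [0.3, 0.1, -2.1]
grip_width: 0.0618
gripper_force: 30.0
clock: 51.65
tcp_pos: [0.524, -0.2163, 0.0796]
tcp_rot: [-0.621, 0.66, -0.29, -0.308]
wrist_force: [0.0, 1.1, -1.6]
grip_width: 0.0615
gripper_force: 30.0
t 51.6 tcp [ 524.  -216.3   79.6] w 61.5 F [ 0.   1.1 -1.6] q [ 0.44  0.6  -0.74  1.88  1.19  1.5   2.24]
d mm [ 0.2  1.1 -6.4] units/50 [ 0.    0.02 -0.13]
top n 270 centre -40.0 3.7 z 110.2 wh [27.8 73.9] a 1.9 slope x,y deg [0.7 1.2]
```

```bash

python3 -m creep '{"xyz":[[0,0,-0.07],[0,0,-0.04],[0,0,0],[0,0,0],[0,0,0]],"twist":[[0,0,0],[0,0,0],[0,0,0],[0,0,0],[0,0,0]]}'
python3 -m creep '{"xyz":[[0,0,0],[0,0,0],[0,0,0],[0,0,0],[0,0,0]],"twist":[[0,0,0],[0,0,0],[0,0,0],[0,0,0],[0,0,0]]}' -1
python3 -m creep '{"xyz":[[0,0.03,0.1],[0,0.05,0.2],[0,0.1,0.4],[0,0.2,0.5],[0,0.3,0.6]],"twist":[[0,0,0],[0,0,0],[0,0,0],[0,0,0],[0,0,0]]}'
python3 -m creep '{"xyz":[[0,0.5,0.5],[0,0.5,0.3],[0,0.6,0.2],[0,0.6,0],[0,0.6,0]],"twist":[[0,0,0],[0,0,0],[0,0,0],[0,0,0],[0,0,0]]}'
python3 - <<'E'
from h import *
t=shot('top','t20'); s=shot('scene','s20')
topfit(t,-39,90,(5,30,60),(25,170,255),18);topfit(t,0,90,(5,30,60),(25,170,255),18);topfit(t,39,90)
for n,i in(('t',t),('s',s)):
    H=hsv(i); m=(cv2.inRange(H,(0,150,80),(6,255,255))>0)
    P=(cloud(i,m)*1000-RK)@np.c_[RX,RY,UP]; P=P[(P[:,2]>200)&(abs(P[:,1])<40)]; print(n,len(P),P.mean(0).round(1),np.percentile(P,[3,97],axis=0).round(1).tolist())
need()
cv2.imwrite('pics/c20.png',cv2.resize(s['color'][170:350,80:240],None,fx=3.3,fy=3.3))
E
```

```text
clock: 52.2
tcp_pos: [0.524, -0.2163, 0.0742]
tcp_rot: [-0.621, 0.66, -0.29, -0.308]
wrist_force: [-0.6, 0.2, -2.6]
grip_width: 0.0616
gripper_force: 30.0
clock: 52.7
tcp_pos: [0.5241, -0.2163, 0.0743]
tcp_rot: [-0.621, 0.66, -0.29, -0.308]
wrist_force: [0.6, -0.7, 0.0]
grip_width: 0.086
gripper_force: 0.0
clock: 53.2
tcp_pos: [0.5235, -0.1823, 0.1655]
tcp_rot: [-0.621, 0.66, -0.29, -0.309]
wrist_force: [0.0, 0.3, 0.3]
grip_width: 0.087
gripper_force: 0.0
clock: 53.7
tcp_pos: [0.524, -0.0409, 0.2157]
tcp_rot: [-0.621, 0.66, -0.29, -0.308]
wrist_force: [0.4, 0.3, 0.2]
grip_width: 0.087
gripper_force: 0.0
top n 257 centre -40.6 -0.8 z 104.5 wh [27.4 60.2] a 1.2 slope x,y deg [0.2 0.2]
top n 274 centre -0.7 0.6 z 104.5 wh [61.7 28.3] a 90.0 slope x,y deg [-0.6  0.6]
top n 286 centre 37.8 0.8 z 104.4 wh [28.9 61.7] a 2.1 slope x,y deg [ 0.3 -0.1]
t 117 [ 87.1  -0.7 280.7] [[80.3, -14.1, 274.7], [96.0, 12.5, 284.2]]
s 181 [ 91.8   7.6 277.3] [[83.0, -9.9, 267.7], [98.5, 17.1, 283.4]]
t 53.8 tcp [524.2 -37.6 214.8] w 87.0 F [0.2 1.4 0. ] q [ 0.21  0.51 -0.88  1.68  0.98  1.83  2.25]
```

View pics/c20.png

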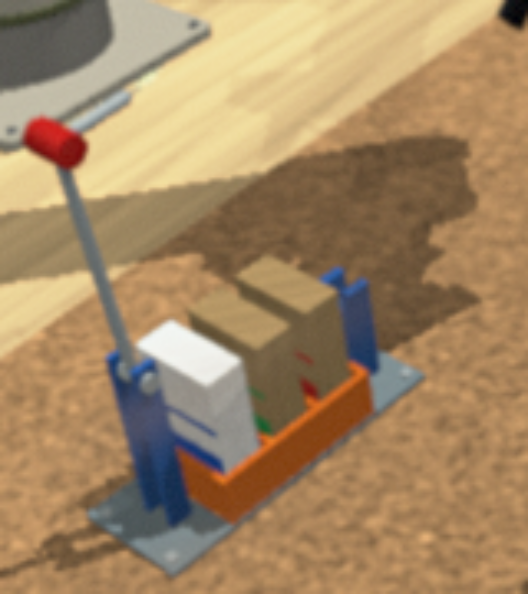

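All three boxes are seated at (200,395), (250,350), (295,310). The hook is still upright with its grip at (55,143) and the leg pointing toward the catch. I'll grip the red cylinder by its ends and swing it.

```bash

python3 - <<'E'
from h import *
p=RK+RX*88.5; print(p)
need([p[0],p[1],330],tool(176.4,[0,0,1])); need(None,tool(-3.6,[0,0,1]))
E
python3 -m creep '{"xyz":[[0,-0.1,0.3],[0,-0.1,0.4],[0,-0.1,0.4],[0,-0.1,0.4],[0,-0.1,0.4]],"twist":[[0.85,0,0],[0.85,0,0],[0.85,0,0],[0.85,0,0],[0.85,0,0]]}'
python3 -m creep '{"xyz":[[0,-0.3,0.4],[0,-0.3,0],[0,-0.3,0],[0,-0.3,0],[0,-0.3,0]],"twist":[[0.85,0,0],[0.85,0,0],[0.85,0,0],[0.85,0,0],[0.85,0,0]]}'
python3 - <<'E'
from h import *
p=RK+RX*88.5
need([p[0],p[1],330],tool(176.4,[0,0,1]))
E
```

```text
[ 516.82442473 -337.42419238    0.        ]
t 53.8 tcp [524.2 -37.6 214.8] w 87.0 F [0.2 1.4 0. ] q [ 0.21  0.51 -0.88  1.68  0.98  1.83  2.25]
d mm [  -7.4 -299.8  115.2] units/50 [-0.15 -6.    2.3 ]
rot/0.1 [ 8.7  -0.51 -0.07]
t 53.8 tcp [524.2 -37.6 214.8] w 87.0 F [0.2 1.4 0. ] q [ 0.21  0.51 -0.88  1.68  0.98  1.83  2.25]
rot/0.1 [ 0.77 13.2  28.42]
clock: 54.3
tcp_pos: [0.5244, -0.0664, 0.3023]
tcp_rot: [-0.668, 0.704, -0.157, -0.183]
wrist_force: [1.1, 0.7, -1.5]
grip_width: 0.0874
gripper_force: 0.0
clock: 54.8
tcp_pos: [0.5532, -0.0851, 0.2852]
tcp_rot: [-0.664, 0.744, -0.015, -0.074]
wrist_force: [-0.1, 1.0, 0.3]
grip_width: 0.0869
gripper_force: 0.0
t 54.8 tcp [553.2 -85.1 285.2] w 86.9 F [-0.1  1.   0.3] q [ 0.97  0.63 -1.47  1.43  0.7   1.76  2.6 ]
d mm [ -36.4 -252.3   44.8] units/50 [-0.73 -5.05  0.9 ]
rot/0.1 [ 1.23 -0.87  0.5 ]
```

```bash

for i in 1; do :; done
python3 -m creep '{"xyz":[[0,0,0],[0,0,0],[0,0,0],[0,0,0],[0,0,0]],"twist":[[0.25,-0.17,0.9],[0.25,-0.17,0.9],[0.25,-0.17,0.9],[0.25,-0.17,0.9],[0.25,-0.17,0.9]]}'
python3 -m creep '{"xyz":[[0,0,0],[0,0,0],[0,0,0],[0,0,0],[0,0,0]],"twist":[[0,0,1],[0,0,1],[0,0,1],[0,0,1],[0,0,1]]}'
python3 -m creep '{"xyz":[[0,0,0],[0,0,0],[0,0,0],[0,0,0],[0,0,0]],"twist":[[0,0,1],[0,0,1],[0,0,1],[0,0,1],[0,0,1]]}'
python3 - <<'E'
from h import *
need([535,-180,330],tool(-3.6,[0,0,1]))
E
```

```text
clock: 55.3
tcp_pos: [0.5874, 0.0347, 0.2249]
tcp_rot: [0.755, -0.654, 0.039, 0.044]
wrist_force: [0.1, 0.6, 0.0]
grip_width: 0.0871
gripper_force: 0.0
clock: 55.8
tcp_pos: [0.5727, 0.1391, 0.155]
tcp_rot: [0.846, -0.522, 0.093, 0.062]
wrist_force: [0.6, -0.8, -0.6]
grip_width: 0.0873
gripper_force: 0.0
clock: 56.3
tcp_pos: [0.5284, 0.2168, 0.0796]
tcp_rot: [0.917, -0.363, 0.158, 0.049]
wrist_force: [0.1, -0.3, -0.1]
grip_width: 0.0872
gripper_force: 0.0
t 56.3 tcp [528.4 216.8  79.6] w 87.2 F [ 0.1 -0.3 -0.1] q [ 0.42  0.84 -1.47  1.85  1.19  1.45  2.6 ]
d mm [   6.6 -396.8  250.4] units/50 [ 0.13 -7.94  5.01]
rot/0.1 [-1.83  3.73 22.37]
```

```bash

python3 -m creep '{"xyz":[[0,0,0.4],[0,0,0.4],[0,0,0.4],[0,0,0.4],[0,0,0.4]],"twist":[[0,0,-0.8],[0,0,-0.8],[0,0,-0.8],[0,0,-0.8],[0,0,-0.8]]}'
python3 -m creep '{"xyz":[[0,-0.2,0.4],[0,-0.2,0.4],[0,-0.2,0.4],[0,-0.2,0],[0,-0.2,0]],"twist":[[0,0,-0.8],[0,0,-0.8],[0,0,-0.8],[0,0,-0.8],[0,0,-0.8]]}'
python3 - <<'E'
from h import *
need([520,50,260],tool(120,[0,0,1]))
E
```

```text
clock: 56.8
tcp_pos: [0.5285, 0.2161, 0.181]
tcp_rot: [0.825, -0.541, 0.145, 0.079]
wrist_force: [-0.0, -0.4, -0.4]
grip_width: 0.0867
gripper_force: 0.0
clock: 57.3
tcp_pos: [0.5286, 0.166, 0.2408]
tcp_rot: [0.701, -0.694, 0.126, 0.106]
wrist_force: [0.6, 0.9, -0.4]
grip_width: 0.0869
gripper_force: 0.0
t 57.3 tcp [528.6 166.  240.8] w 86.9 F [ 0.6  0.9 -0.4] q [ 0.4   0.66 -1.42  1.52  0.85  1.78  2.15]
d mm [  -8.6 -116.    19.2] units/50 [-0.17 -2.32  0.38]
rot/0.1 [  3.15  -1.46 -10.47]
```

```bash

python3 -m creep '{"xyz":[[0,-0.2,0.1],[0,-0.2,0.1],[0,-0.2,0.1],[0,-0.2,0],[0,-0.2,0]],"twist":[[0.25,-0.12,-0.8],[0.25,-0.12,-0.8],[0.25,-0.12,-0.8],[0.25,-0.12,-0.8],[0.25,-0.12,-0.8]]}'
python3 -m creep '{"xyz":[[0,-0.2,0],[0,-0.2,0],[0,-0.2,0],[0,-0.2,0],[0,-0.2,0]],"twist":[[0.25,-0.12,-0.8],[0.25,-0.12,-0.8],[0.25,-0.12,-0.8],[0.25,-0.12,-0.8],[0.25,-0.12,-0.8]]}'
python3 -m creep '{"xyz":[[0,-0.2,0],[0,-0.2,0],[0,-0.2,0],[0,-0.2,0],[0,-0.2,0]],"twist":[[0,0,-0.9],[0,0,-0.9],[0,0,-0.9],[0,0,-0.9],[0,0,-0.9]]}'
python3 - <<'E'
from h import *
need([520,-150,340],tool(-3.6,[0,0,1]))
E
```

```text
clock: 57.8
tcp_pos: [0.5285, 0.1158, 0.2552]
tcp_rot: [-0.55, 0.829, -0.08, -0.064]
wrist_force: [0.7, 0.3, -0.1]
grip_width: 0.087
gripper_force: 0.0
clock: 58.3
tcp_pos: [0.5284, 0.0657, 0.255]
tcp_rot: [-0.375, 0.926, -0.031, -0.02]
wrist_force: [0.5, -0.4, -0.9]
grip_width: 0.0877
gripper_force: 0.0
clock: 58.8
tcp_pos: [0.5283, 0.0158, 0.255]
tcp_rot: [-0.159, 0.987, -0.026, -0.026]
wrist_force: [-0.3, -0.5, -0.4]
grip_width: 0.087
gripper_force: 0.0
t 58.8 tcp [528.3  15.8 255. ] w 87.0 F [-0.3 -0.5 -0.4] q [ 0.9   0.43 -1.34  1.58  0.45  1.53  1.43]
d mm [  -8.3 -165.8   85. ] units/50 [-0.17 -3.32  1.7 ]
rot/0.1 [ -0.04  -0.87 -19.52]
```

```bash

python3 -m creep '{"xyz":[[0,-0.2,0.1],[0,-0.2,0.1],[0,-0.2,0.1],[0,-0.2,0.1],[0,-0.2,0.1]],"twist":[[0,-0.04,-0.95],[0,-0.04,-0.95],[0,-0.04,-0.95],[0,-0.04,-0.95],[0,-0.04,-0.95]]}'
python3 -m creep '{"xyz":[[0,-0.2,0.1],[0,-0.2,0.1],[0,-0.2,0.1],[0,-0.2,0.1],[0,-0.2,0.1]],"twist":[[0,-0.04,-0.95],[0,-0.04,-0.95],[0,-0.04,-0.95],[0,-0.04,-0.95],[0,-0.04,-0.95]]}'
python3 -m creep '{"xyz":[[0,-0.2,0.1],[0,-0.2,0.1],[0,-0.2,0.1],[0,-0.2,0.1],[0,-0.2,0.1]],"twist":[[0,-0.04,-0.95],[0,-0.04,-0.95],[0,-0.04,-0.95],[0,-0.04,-0.95],[0,-0.04,-0.95]]}'
python3 - <<'E'
from h import *
need([518,-200,345],tool(-3.6,[0,0,1]))
E
```

```text
clock: 59.3
tcp_pos: [0.5282, -0.0341, 0.2802]
tcp_rot: [0.078, 0.997, -0.02, -0.022]
wrist_force: [0.6, 0.6, 1.2]
grip_width: 0.0873
gripper_force: 0.0
clock: 59.8
tcp_pos: [0.5282, -0.0841, 0.3053]
tcp_rot: [0.31, 0.95, -0.014, -0.016]
wrist_force: [-0.5, 0.0, 0.7]
grip_width: 0.0874
gripper_force: 0.0
clock: 60.3
tcp_pos: [0.5281, -0.134, 0.3303]
tcp_rot: [0.525, 0.851, -0.006, -0.009]
wrist_force: [0.1, -0.1, -0.8]
grip_width: 0.0871
gripper_force: 0.0
t 60.3 tcp [ 528.1 -134.   330.3] w 87.1 F [ 0.1 -0.1 -0.8] q [ 1.03  0.28 -1.06  1.43  0.24  1.59  0.45]
d mm [-10.1 -66.   14.7] units/50 [-0.2  -1.32  0.29]
rot/0.1 [-0.04 -0.22 -5.27]
```

```bash

python3 -m creep '{"xyz":[[-0.04,-0.4,0.06],[-0.04,-0.4,0.06],[-0.04,-0.4,0.06],[-0.04,-0.4,0.06],[-0.04,-0.4,0.06]],"twist":[[0,-0.04,-0.95],[0,-0.04,-0.95],[0,-0.04,-0.95],[0,-0.04,-0.95],[0,-0.04,-0.95]]}'
python3 -m creep '{"xyz":[[0,-0.4,0],[0,-0.4,0],[0,-0.4,0],[0,-0.4,0],[0,-0.3,0]],"twist":[[0,0,-0.5],[0,0,0],[0,0,0],[0,0,0],[0,0,0]]}'
python3 - <<'E'
from h import *
need([516.8,-337.4,254],tool(-3.6,[0,0,1]))
s=shot('wrist'); H=hsv(s); m=(cv2.inRange(H,(0,150,80),(6,255,255))>0)
P=(cloud(s,m)*1000-RK)@np.c_[RX,RY,UP]; P=P[(P[:,2]>200)&(abs(P[:,1])<40)]
if len(P): print(len(P),np.percentile(P,[2,50,98],axis=0).round(1).tolist())
E
```

```text
clock: 60.8
tcp_pos: [0.5179, -0.2344, 0.3453]
tcp_rot: [0.711, 0.703, 0.001, -0.001]
wrist_force: [0.1, -0.8, -0.1]
grip_width: 0.087
gripper_force: 0.0
clock: 61.3
tcp_pos: [0.5183, -0.3305, 0.3441]
tcp_rot: [0.727, 0.687, 0.001, -0.002]
wrist_force: [0.0, 0.9, 0.1]
grip_width: 0.087
gripper_force: 0.0
t 61.3 tcp [ 518.3 -330.5  344.1] w 87.0 F [0.  0.9 0.1] q [ 1.11  0.4  -0.87  1.24  0.3   1.64  0.24]
d mm [ -1.5  -6.9 -90.1] units/50 [-0.03 -0.14 -1.8 ]
rot/0.1 [-0.05 -0.01 -0.06]
797 [[80.6, -12.6, 274.3], [87.8, 2.0, 281.5], [98.3, 15.9, 283.6]]
```

```bash

python3 -m creep '{"xyz":[[0,-0.14,-0.2],[0,0,-0.4],[0,0,-0.4],[0,0,-0.4],[0,0,-0.3]],"twist":[[-0.05,0,-0.06],[0,0,0],[0,0,0],[0,0,0],[0,0,0]]}'
python3 -m creep '{"xyz":[[0,0,-0.05],[0,0,0],[0,0,0],[0,0,0],[0,0,0]],"twist":[[0,0,0],[0,0,0],[0,0,0],[0,0,0],[0,0,0]]}' 
python3 -m creep '{"xyz":[[0,0,0],[0,0,0],[0,0,0],[0,0,0],[0,0,0]],"twist":[[0,0,0],[0,0,0],[0,0,0],[0,0,0],[0,0,0]]}' 1
python3 -m creep '{"xyz":[[0,0,0],[0,0,0],[0,0,0],[0,0,0],[0,0,0]],"twist":[[0,0,0],[0,0,0],[0,0,0],[0,0,0],[0,0,0]]}' 1
python3 - <<'E'
from h import *
need([516.8,-337.9,254],tool(-3.6,[0,0,1]))
E
```

```text
clock: 61.85
tcp_pos: [0.5183, -0.3345, 0.2578]
tcp_rot: [0.729, 0.685, -0.0, -0.001]
wrist_force: [-0.5, -0.2, 0.9]
grip_width: 0.0867
gripper_force: 0.0
clock: 62.35
tcp_pos: [0.5188, -0.3354, 0.2577]
tcp_rot: [0.729, 0.685, -0.0, 0.0]
wrist_force: [0.6, 1.0, -0.2]
grip_width: 0.087
gripper_force: 0.0
clock: 62.85
tcp_pos: [0.5184, -0.3354, 0.257]
tcp_rot: [0.729, 0.684, -0.0, -0.0]
wrist_force: [-0.6, 0.3, 0.3]
grip_width: 0.055
gripper_force: 0.0
clock: 63.35
tcp_pos: [0.5174, -0.3356, 0.257]
tcp_rot: [0.729, 0.684, -0.001, -0.001]
wrist_force: [-5.8, 1.6, 3.3]
grip_width: 0.0297
gripper_force: 30.0
t 63.4 tcp [ 517.4 -335.6  257. ] w 29.7 F [-5.8  1.6  3.3] q [ 1.14  0.42 -0.86  1.39  0.32  1.47  0.22]
d mm [-0.6 -2.3 -3. ] units/50 [-0.01 -0.05 -0.06]
rot/0.1 [-0.   -0.03  0.01]
```

```bash

python3 - <<'E'
from h import *
f=np.linspace(1.645,0,21); g=160*(np.outer(-np.cos(f),RX)+np.outer(np.sin(f),UP)); d=np.diff(g,axis=0)/50
print(d.round(2).tolist())
E
```

```text
[[0.02, 0.26, 0.01], [0.02, 0.26, -0.01], [0.02, 0.26, -0.03], [0.02, 0.26, -0.06], [0.02, 0.25, -0.08], [0.02, 0.24, -0.1], [0.01, 0.24, -0.12], [0.01, 0.22, -0.14], [0.01, 0.21, -0.15], [0.01, 0.2, -0.17], [0.01, 0.18, -0.19], [0.01, 0.17, -0.2], [0.01, 0.15, -0.21], [0.01, 0.13, -0.23], [0.01, 0.11, -0.24], [0.01, 0.09, -0.25], [0.0, 0.07, -0.25], [0.0, 0.05, -0.26], [0.0, 0.03, -0.26], [0.0, 0.01, -0.26]]
```

```bash

python3 -m creep '{"xyz":[[0.02,0.26,0.01],[0.02,0.26,-0.01],[0.02,0.26,-0.03],[0,0,0],[0,0,0]],"twist":[[0,0,0],[0,0,0],[0,0,0],[0,0,0],[0,0,0]]}'
python3 - <<'E'
from h import *
s=shot('scene'); H=hsv(s); m=(cv2.inRange(H,(0,150,80),(6,255,255))>0)
P=(cloud(s,m)*1000-RK)@np.c_[RX,RY,UP]; P=P[(P[:,2]>200)&(abs(P[:,1])<40)]
if len(P): print(len(P),np.percentile(P,[2,50,98],axis=0).round(1).tolist())
need()
E
```

```text
clock: 63.85
tcp_pos: [0.5198, -0.2962, 0.2549]
tcp_rot: [0.729, 0.684, -0.002, -0.002]
wrist_force: [-7.6, 0.8, 0.3]
grip_width: 0.0297
gripper_force: 30.0
120 [[45.1, -13.8, 268.5], [56.1, 1.1, 277.0], [60.3, 16.7, 280.8]]
t 63.9 tcp [ 519.8 -296.3  254.9] w 29.7 F [-7.3  0.8  1. ] q [ 1.12  0.39 -0.88  1.45  0.3   1.45  0.17]
```

The hook is following with low force, so I continue along the arc.

```bash

python3 -m creep '{"xyz":[[0.02,0.26,-0.06],[0.02,0.25,-0.08],[0.02,0.24,-0.1],[0.01,0.24,-0.12],[0.01,0.22,-0.14]],"twist":[[0,0,0],[0,0,0],[0,0,0],[0,0,0],[0,0,0]]}'
python3 -m creep '{"xyz":[[0.01,0.21,-0.15],[0.01,0.2,-0.17],[0.01,0.18,-0.19],[0.01,0.17,-0.2],[0,0,0]],"twist":[[0,0,0],[0,0,0],[0,0,0],[0,0,0],[0,0,0]]}'
python3 - <<'E'
from h import *
p=RK+RX*76+160*(-np.cos(.658)*RX+np.sin(.658)*UP)+UP*(114-19)
need(p,tool(-3.6,[0,0,1]))
E
```

```text
clock: 64.4
tcp_pos: [0.5235, -0.2356, 0.2301]
tcp_rot: [0.729, 0.684, -0.002, -0.001]
wrist_force: [-8.8, -0.1, 3.3]
grip_width: 0.0297
gripper_force: 30.0
clock: 64.9
tcp_pos: [0.5258, -0.1969, 0.1935]
tcp_rot: [0.729, 0.685, -0.002, -0.002]
wrist_force: [-8.1, 1.8, 0.0]
grip_width: 0.0296
gripper_force: 30.0
t 64.9 tcp [ 525.8 -196.9  193.5] w 29.6 F [-8.1  1.8  0. ] q [ 1.04  0.35 -0.93  1.63  0.29  1.31  0.  ]
d mm [-0.2 -1.7 -0.7] units/50 [-0.   -0.03 -0.01]
rot/0.1 [-0.   -0.05 -0.01]
```

```bash

python3 -m creep '{"xyz":[[0.01,0.14,-0.21],[0.01,0.13,-0.23],[0.01,0.11,-0.24],[0.01,0.09,-0.25],[0,0,0]],"twist":[[0,0,0],[0,0,0],[0,0,0],[0,0,0],[0,0,0]]}'
python3 -m creep '{"xyz":[[0,0.06,-0.25],[0,0.04,-0.25],[0,0,0],[0,0,0]],"twist":[[0,0,0],[0,0,0],[0,0,0],[0,0,0]]}'
python3 - <<'E'
from h import *
p=RK+RX*(76-160)+UP*(114-19)
need(p,tool(-3.6,[0,0,1]))
s=shot('scene','s21'); cv2.imwrite('pics/c21.png',cv2.resize(s['color'][170:350,80:240],None,fx=3.3,fy=3.3))
E
```

```text
clock: 65.4
tcp_pos: [0.5272, -0.1729, 0.1467]
tcp_rot: [0.729, 0.685, -0.002, -0.003]
wrist_force: [-9.5, 4.3, 0.6]
grip_width: 0.0295
gripper_force: 30.0
clock: 65.8
tcp_pos: [0.5275, -0.1676, 0.1226]
tcp_rot: [0.729, 0.685, -0.001, -0.003]
wrist_force: [-9.9, 6.5, 0.4]
grip_width: 0.0296
gripper_force: 30.0
t 65.8 tcp [ 527.5 -167.6  122.6] w 29.6 F [-9.9  6.5  0.4] q [ 0.98  0.4  -0.91  1.73  0.34  1.18 -0.09]
d mm [  0.1   2.3 -27.6] units/50 [ 0.    0.05 -0.55]
rot/0.1 [-0.03 -0.05 -0.01]
```

View pics/c21.png

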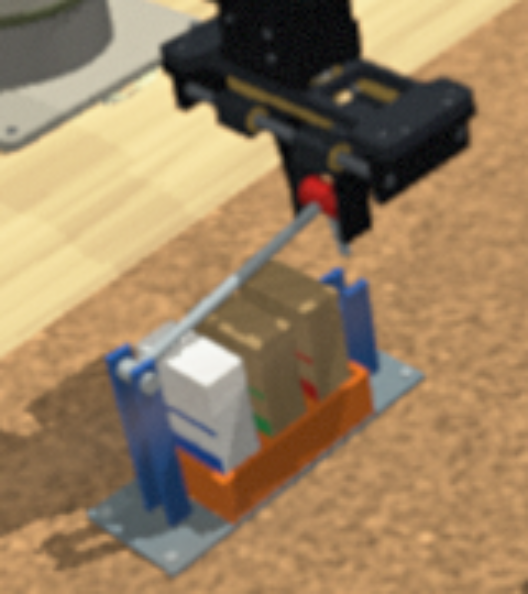

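The hook's leg at (345,240) is above the catch at (345,285). I'm lowering the last 28 mm.

```bash

python3 -m creep '{"xyz":[[0,0.02,-0.15],[0,0.01,-0.15],[0,0,-0.1],[0,0,0],[0,0,0]],"twist":[[0,0,0],[0,0,0],[0,0,0],[0,0,0],[0,0,0]]}'
python3 -m creep '{"xyz":[[0,0,-0.08],[0,0,-0.06],[0,0,0],[0,0,0]],"twist":[[0,0,0],[0,0,0],[0,0,0],[0,0,0]]}'
python3 - <<'E'
from h import *
p=RK+RX*(76-160)+UP*(114-19)
need(p)
E
```

```text
clock: 66.35
tcp_pos: [0.5276, -0.166, 0.1027]
tcp_rot: [0.729, 0.685, -0.001, -0.003]
wrist_force: [-8.4, 7.5, 0.0]
grip_width: 0.0296
gripper_force: 30.0
clock: 66.75
tcp_pos: [0.5276, -0.166, 0.0957]
tcp_rot: [0.729, 0.685, -0.001, -0.003]
wrist_force: [-8.4, 6.2, -0.2]
grip_width: 0.0297
gripper_force: 30.0
t 66.8 tcp [ 527.6 -166.    95.7] w 29.7 F [-8.4  6.2 -0.2] q [ 0.96  0.43 -0.9   1.76  0.37  1.13 -0.11]
d mm [ 0.1  0.7 -0.7] units/50 [ 0.    0.01 -0.01]
```

```bash

python3 -m creep '{"xyz":[[0,0,-0.04],[0,0,0],[0,0,0]],"twist":[[0,0,0],[0,0,0],[0,0,0]]}'
python3 -m creep '{"xyz":[[0,0,-0.04],[0,0,0],[0,0,0]],"twist":[[0,0,0],[0,0,0],[0,0,0]]}'
python3 -m creep '{"xyz":[[0,0,-0.04],[0,0,0],[0,0,0]],"twist":[[0,0,0],[0,0,0],[0,0,0]]}'
```

```text
clock: 67.05
tcp_pos: [0.5276, -0.1661, 0.0938]
tcp_rot: [0.729, 0.685, -0.001, -0.003]
wrist_force: [-7.4, 6.6, -0.4]
grip_width: 0.0296
gripper_force: 30.0
clock: 67.35
tcp_pos: [0.5278, -0.1661, 0.0932]
tcp_rot: [0.729, 0.685, -0.001, -0.002]
wrist_force: [-14.8, 7.4, 16.2]
grip_width: 0.0293
gripper_force: 30.0
clock: 67.65
tcp_pos: [0.5279, -0.1662, 0.0926]
tcp_rot: [0.729, 0.685, -0.002, -0.002]
wrist_force: [-22.6, 7.9, 32.3]
grip_width: 0.0296
gripper_force: 30.0
```

The foot has bottomed out, with the upward force rising sharply at z = 93 mm. I'll release, retreat and inspect.

```bash

python3 -m creep '{"xyz":[[0,0,0],[0,0,0],[0,0,0],[0,0,0],[0,0,0]],"twist":[[0,0,0],[0,0,0],[0,0,0],[0,0,0],[0,0,0]]}' -1
python3 -m creep '{"xyz":[[0,0,0.1],[0,0,0.3],[0,0,0.5],[0,0,0.6],[0,0,0.6]],"twist":[[0,0,0],[0,0,0],[0,0,0],[0,0,0],[0,0,0]]}'
python3 -m creep '{"xyz":[[0,0.6,0.4],[0,0.7,0],[0,0.7,0],[0,0.7,0],[0,0.7,0]],"twist":[[0,0,0],[0,0,0],[0,0,0],[0,0,0],[0,0,0]]}'
python3 - <<'E'
from h import *
t=shot('top','t22'); s=shot('scene','s22')
for n,i in(('t',t),('s',s)):
    m=(cv2.inRange(hsv(i),(0,150,80),(6,255,255))>0)
    P=(cloud(i,m)*1000-RK)@np.c_[RX,RY,UP]; P=P[(P[:,2]>85)&(abs(P[:,1])<40)&(P[:,0]<-50)&(P[:,0]>-130)]; print(n,len(P),np.percentile(P,[2,50,98],axis=0).round(1).tolist())
# arm bar: grey pixels above boxes
P=(cloud(t,np.ones(t['z_map'].shape,bool))*1000-RK)@np.c_[RX,RY,UP]; P=P[(abs(P[:,1])<3)&(P[:,2]>111)&(P[:,0]>-68)&(P[:,0]<62)]
c=np.polyfit(P[:,0],P[:,2],1); print('arm n',len(P),'slope rad',c[0].round(4),'z at -70,+60',np.polyval(c,[-70,60]).round(1))
need()
a=cv2.resize(s['color'][170:350,80:240],None,fx=2.4,fy=2.4); b=cv2.resize(t['color'][200:310,110:200],None,fx=3.9,fy=3.9)[:432]
cv2.imwrite('pics/c22.png',np.hstack([a,cv2.resize(b,(354,432))]))
E
```

```text
clock: 68.15
tcp_pos: [0.5296, -0.168, 0.0905]
tcp_rot: [0.729, 0.684, -0.0, -0.0]
wrist_force: [-0.2, -0.3, 0.6]
grip_width: 0.0617
gripper_force: 0.0
clock: 68.65
tcp_pos: [0.5295, -0.1676, 0.1979]
tcp_rot: [0.729, 0.685, 0.0, 0.0]
wrist_force: [0.7, -0.4, -0.1]
grip_width: 0.0867
gripper_force: 0.0
clock: 69.15
tcp_pos: [0.5295, 0.0036, 0.217]
tcp_rot: [0.729, 0.685, 0.0, 0.001]
wrist_force: [-0.0, 0.2, -0.3]
grip_width: 0.0871
gripper_force: 0.0
t 64 [[-89.9, -14.3, 116.3], [-83.1, -1.8, 122.0], [-76.8, 12.0, 126.2]]
s 115 [[-90.7, -11.2, 108.3], [-79.9, 9.5, 119.8], [-73.3, 16.4, 124.5]]
arm n 134 slope rad 0.0011 z at -70,+60 [117.1 117.2]
t 69.2 tcp [529.2   8.1 217.3] w 86.8 F [-0.3 -0.2 -0. ] q [ 0.81  0.27 -1.04  1.68  0.24  1.33 -0.33]
```

View pics/c22.png

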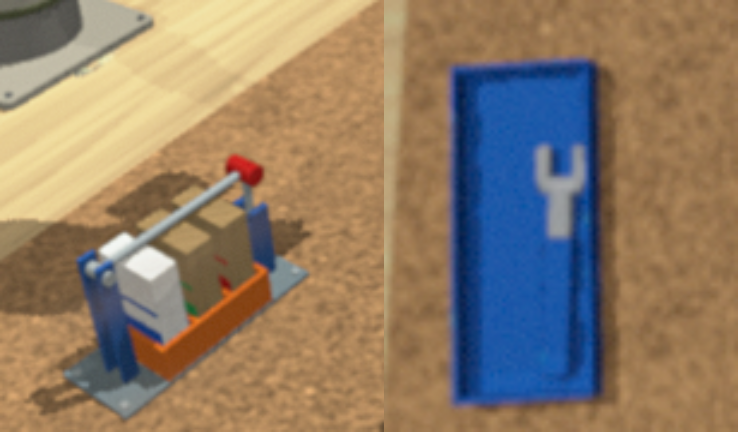

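The hook is level with its foot in the catch. The spanner lies in the tray close to the right wall, so I'll check that it is flat.

```bash

python3 - <<'E'
from h import *
t=load('t22'); H=hsv(t); A=np.ones(t['z_map'].shape,bool)
m=cv2.inRange(H,(0,0,90),(180,90,255))>0; m[:,:125]=0; m[:,170:]=0; m[:215]=0; m[305:]=0
P=cloud(t,m)*1000; P=P[(P[:,0]>420)&(P[:,0]<610)&(P[:,1]>385)&(P[:,1]<476)]; print('jaw',len(P),rect(P/1000),np.percentile(P[:,2],[5,50,95]).round(1))
a=np.deg2rad(3.4); Rm=np.array([[np.cos(a),np.sin(a)],[-np.sin(a),np.cos(a)]])
L=(P[:,:2]-[514.1,430.7])@Rm.T; print('jaw tray frame',np.percentile(L,[2,98],axis=0).round(1).tolist())
Q=cloud(t,A)*1000; L=(Q[:,:2]-[514.1,430.7])@Rm.T; k=(abs(L[:,0])<105)&(abs(L[:,1])<39)
for x0 in range(-105,105,15):
    j=k&(L[:,0]>=x0)&(L[:,0]<x0+15); o=[]
    for y0 in range(-40,40,8):
        i=j&(L[:,1]>=y0)&(L[:,1]<y0+8); o.append(round(float(np.median(Q[i,2])),1) if i.any() else None)
    print(x0,o)
E
```

```text
jaw 182 (array([496.2, 433.2]), array([ 43.9, 166.6]), 68.4) [ 9.6 13.8 19.4]
jaw tray frame [[-79.6, -38.0], [55.1, 48.9]]
-105 [5.6, 5.6, 12.5, 13.7, 4.8, 3.8, 3.8, 4.0, 4.4, 3.5]
-90 [4.7, 8.2, 15.4, 15.5, 6.0, 4.6, 4.3, 3.3, 4.3, 3.4]
-75 [4.1, 7.9, 16.0, 16.3, 5.0, 4.4, 5.3, 4.3, 3.7, 3.4]
-60 [3.2, 12.4, 16.3, 14.4, 4.4, 5.2, 4.4, 4.6, 3.2, 3.6]
-45 [5.9, 11.8, 16.0, 16.5, 3.3, 4.4, 3.2, 4.2, 4.0, 4.2]
-30 [2.3, 12.7, 16.6, 17.0, 3.7, 2.8, 4.1, 3.3, 4.0, 4.5]
-15 [4.7, 12.0, 14.2, 14.7, 3.8, 3.7, 3.4, 4.5, 3.7, 2.8]
0 [3.9, 12.0, 13.9, 10.0, 4.4, 5.1, 3.6, 4.1, 3.6, 3.2]
15 [10.0, 12.1, 13.6, 12.0, 3.1, 4.1, 4.7, 4.3, 3.6, 4.4]
30 [14.1, 12.0, 7.3, 12.5, 4.6, 3.5, 3.7, 4.7, 4.0, 3.7]
45 [14.8, 3.8, 4.7, 12.3, 7.4, 3.0, 3.0, 3.5, 3.7, 3.3]
60 [6.5, 4.4, 3.0, 2.4, 4.4, 3.8, 4.6, 4.9, 3.6, 4.4]
75 [4.2, 3.7, 4.6, 3.5, 3.5, 4.3, 4.1, 3.8, 5.6, 3.0]
90 [4.1, 4.1, 4.8, 3.6, 3.6, 4.8, 3.3, 4.2, 3.2, 4.7]
```

The spanner is flat: its grip top reads 16 mm, which matches the tray floor plus 12 mm, and it is fully inside the walls. Everything checks out, so I'm handing in.

```bash
python3 -c "
from bench import manip
print(manip.hand_in())"
```

```text
the job is handed in; nothing more can be done
None
```

I handed the job in: the spanner lies flat in the tray, all three boxed chains stand fully down in their pockets, and the hook is closed and let go with its foot home in the catch. I never handled the jar, tape or pedal, and no verdict came back.

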